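# Stow the stove tools under the clamped keeper bar

### The arm

A 7-joint arm with a two-finger parallel gripper is mounted at the origin on the work surface. World frame = base frame: x ahead of the robot, y to its left, z up, the work surface at z = 0. Lengths are in m, angles in rad, forces in N, time in s.
With the tool pointing down it reaches from about 0.425 to 0.875 m from the base axis. Payload 4.7 kg.
Tool frame: the origin (TCP) lies at the very end of the fingers, on their centre line; the grasp point (between the pads) lies bot.grip_depth behind it (bot.grip_depth is the distance from the TCP to the grasp point, in m); z points along the fingers, x is the direction in which the jaws open and shut, and the axes are right-handed (so a half turn about z gives the same grasp; the last joint's range is limited). The gripper opens to 85 mm and grips with 20 to 120 N. Pads are 22 mm wide; open, the fingers measure 114 mm over their backs; the gripper's body (76 mm by 85 mm) begins 54 mm behind the grasp point. The pads swing forward as they close: fully open they stand 13 mm farther back than shut.
Start: joints at [1.297, 0.321, -0.07, 1.45, 0.023, 1.371, -0.057], TCP at [0.184, -0.623, 0.231] pointing down, gripper open.
Joint ranges: [-2.86, 2.86], [-0.3, 2.09], [-1.38, 1.24], [0.06, 2.45], [-1.56, 4.7], [0.09, 2.05], [-2.69, 2.69]. Speed limits (rad/s): [2.57, 2.57, 3.14, 3.14, 3.14, 3.14, 3.14].

### API

Orientations are given as a rotation vector (axis times angle).
In Python, from cell import bot gives the robot as it stands.
- The arm moves only by the tool apply_moves, never from a script. Its argument "steps" is a list of rows, each an object of numbers: "fingers": the closure in counts, from 0 (fully open) to 255 (shut); "dx", "dy", "dz": the shift along the world's x, y, z in cm; "spin": the turn about the world's z in rad. A call has 1 to 12 rows; each row is the pose to reach, as a shift and turn from the pose measured when the call began; what a row does not reach only later rows make up. A row lasts 1/12 s, in which the tool goes at most 41.7 mm and 7.16 degrees, less where a joint would pass 70% of its speed; a pose out of reach is approached as far as the arm can. A call with a gripper value outside its range is refused whole. The fingers move at their own pace and stop on an object; "squeeze" is the grip in N (left out, the last holds). Time passes only in rows, so rows that repeat a pose let the fingers close. It gives the time, the measured TCP pose, the force and the opening at its end, in the units of the state.
- bot.observe(): the state, without advancing time (a new reading comes with each control period).
- bot.get_image(name): name is "scene" or "side" or "wrist"; returns (picture, depth): 420x560x3 uint8, red, green, blue; 420x560 float32, m along the optical axis (not along the pixel's ray), 0 where there is no reading.
- bot.camera_model(name): a dict with "intrinsics" (3x3 intrinsics, pixels), "world_from_camera" (4x4, takes a point from camera to world coordinates). Camera axes: x right, y up, looking along -z (the intrinsics and any distortion apply to the point x, -y, -z); pixel columns grow to the right and rows downward; lengths in m; the calibration is good to about 2 mm. A picture is of the moment at which its call begins: read the wrist's pose just before it. camera_model takes no time and is no camera call; for the wrist camera it gives the pose at the moment of the call.
- bot.job_done(): hands the job in, once; it reports no verdict.
Trained networks look in the newest picture that a camera, given by its name, has taken for a name from the list of things; names that differ only in an ending like _2 or _b are one class to them, and where a whole thing is asked for, a point or a joint stands for the part that bears it (a point fixed in the world has none). Each returns a list of dicts, best first, with "score" (0 to 1); they miss things now and then, are a little off and sometimes report something else, mostly with a low value. They report only what shows in the picture. A call takes as long as a camera call. They do not tell look-alikes from the thing itself.
- bot.search_frame(camera, label): "xy" ([column, row] in pixels, amid what is visible of it).
- bot.mark_of(camera, label): "xy" ([column, row] in pixels: a listed point, or the origin of a listed thing).
The state is a dict: "clock": time; "q": joint angles; "qvel": joint speeds; "joint_efforts": joint torques, N m; "eef_pos": TCP position; "tool_rot": TCP orientation; "ft_force": force on the tool from outside, world axes, zero at the start; "torque": the same for the moment, N m; "gripper_width": finger opening in m.
Only numpy, scipy, OpenCV 4.12 (cv2) and the standard library are available. Lean on these libraries where they do the work, as an engineer would, in place of code of your own. Each camera call takes 0.05 s, during which the arm holds its last target.

### The job

Stow the stove tools for the move: loosen the clamp knob, slide the keeper bar to the far end so that it is clear of the bays, and clamp it tight there, then lay every stove tool that is out flat in the tray, one to a bay, lengthwise about mid-bay, with its head towards the far end and its handle towards you. After that loosen the clamp again, slide the keeper back over the handles until its pointer is at the white mark, and turn the clamp knob fully tight. Leave the other things on the shelf where they are.

Things in the scene. Friction and masses are not known exactly. Their poses are not given: they have to be found in the camera images.
- tray: Fixed metal tray, 198 x 226 mm, three open bays side by side. Origin: centre of its underside; x along the bays to their far end (away from the arm), z up. Bays 190 mm long (x), 70 mm wide (y), centred at y = -74, 0, +74 mm; floor 3 mm high, walls 4 mm thick, tops 18 mm high. Keeper rail at y = -150 mm, x = -127 to +172 mm, 22 mm high; flat 4 mm strip out to y = -207 mm
- bay0 (a point): Floor centre of the bay beside the rail (tray y = -74 mm)
- bay1 (a point): Floor centre of the middle bay
- bay2 (a point): Floor centre of the bay farthest from the rail (tray y = +74 mm)
- keeper (a joint): Slide of the keeper along the tray's +x, in m, 0 to 0.215. Keeper: carriage block (50 x 42 mm, top 48 mm high) on the rail, with a flat bar (26 mm wide, 30 to 35 mm high) over all three bays. Its centre is at tray x = value - 0.085; beyond 0.18 the bar is clear of the bays; at 0.045 the pointer is at the mark. Held by a brake while the clamp is tight
- keeper_bar (a point): Middle of the keeper's flat bar (over the middle bay)
- keeper_pointer (a point): Tip of the thin pointer on the rail side (-y) of the keeper's carriage, 12 mm high
- rail_mark (a point): Where the pointer tip must be when the keeper is at the mark: over the white line across the flat strip beside the rail, tray x = -40 mm (same height and y as the pointer)
- clamp (a joint): Clamp knob on top of the keeper's carriage, in rad, 0 (fully tight, its bar in line with the rail) to 1.45 (fully loose, bar nearly across it). It loosens counter-clockwise seen from above and stays where it is left; the brake lets go beyond about 0.9
- clamp_grip (a point): Grip point of the clamp knob, on its vertical axis, 76 mm above the work surface: bar 48 mm long, 14 mm wide, from 56 to 84 mm high; its x axis runs along the bar (in line with tray x when tight). Round collar of 19 mm radius below the bar
- poker: Poker: square wooden handle, thin dark steel shank, and a plain cross-bar 44 mm wide and 12 mm high as head. 160 mm long in all, may be absent. Origin: underside at mid length; x points from the handle to the head, z up. Handle 18 mm wide and 18 mm high, from x = -80 to +20 mm, best gripped at x = -15 mm (near the centre of mass); it lies flat on the work surface at the start
- poker_head (a point): In the head of the poker: x = +65 mm, 9 mm above its underside
- scoop: Coal scoop: stainless handle and an open stainless pan 62 mm long, 50 mm wide, 22 mm high as head. 160 mm long in all, may be absent. Origin: underside at mid length; x points from the handle to the head, z up. Handle 18 mm wide and 18 mm high, from x = -80 to +20 mm, best gripped at x = -15 mm (near the centre of mass); it lies flat on the work surface at the start
- scoop_head (a point): In the head of the scoop: x = +65 mm, 9 mm above its underside
- rake: Ash rake: square dark wooden handle, thin shank, and an upright blade 50 mm wide, 5 mm thick, 22 mm high as head. 160 mm long in all, may be absent. Origin: underside at mid length; x points from the handle to the head, z up. Handle 18 mm wide and 18 mm high, from x = -80 to +20 mm, best gripped at x = -15 mm (near the centre of mass); it lies flat on the work surface at the start
- rake_head (a point): In the head of the rake: x = +65 mm, 9 mm above its underside
- lifter: Stove-lid lifter: dark steel handle, short shank and a flat steel tongue 36 mm long, 46 mm wide, 6 mm thick as head. 160 mm long in all, may be absent. Origin: underside at mid length; x points from the handle to the head, z up. Handle 18 mm wide and 18 mm high, from x = -80 to +20 mm, best gripped at x = -15 mm (near the centre of mass); it lies flat on the work surface at the start
- lifter_head (a point): In the head of the lifter: x = +65 mm, 9 mm above its underside
- kettle: Soot-grey aluminium kettle with spout and hoop handle, 150 mm across, 170 mm high; bystander; origin at the centre of its underside
- pot_holder: Hard silicone pot holder, flat 140 x 140 x 8 mm; bystander; origin at the centre of its underside
- mug: White mug, 76 mm across, 80 mm high; bystander; origin at the centre of its underside
- tinder_tin: Round aluminium tin, 68 mm across, 45 mm high; bystander; origin at the centre of its underside
- bowl: Wooden bowl, 100 mm across, 45 mm high; bystander; origin at the centre of its underside
- log: Split stick of firewood, 160 x 55 x 45 mm; bystander; origin at the centre of its underside
There are look-alikes about, which are no part of the job. What is shaped like the rake but blue is not meant.

How it is judged:
By the outcome, as a careful person would: the job done as asked, in the order asked, and still so for the second after the job is handed in, with the robot touching nothing.
Of poker, scoop, rake, lifter only 2 to 3 are there at a start; the rules pass over those that are not, and their reading is None.
At some moment in a run one of poker, scoop, rake, lifter may be knocked a few centimetres aside while the robot is not near it.
Once in a run the grip may slacken for a moment while it holds something.
It also fails if it takes over 210 s, if anything falls off the work surface, if the arm or the gripper's body presses on something with over 40 N, if the wrist force passes 120 N, or if a joint passes its speed limit or range.

## Working session

There is one attempt and no reset: what is moved stays moved. The work goes in short steps, Python scripts to look and compute and a tool call to move; the robot and the scene stay as the last step left them, time stands still between calls to the robot, and variables do not carry over. Pictures are saved under pics/ and viewed, and the job is handed in when it is done.

Besides the shell and the picture viewer there is one more tool, called after "Call:" as a command line: name --argument value ..., lists and objects as JSON in quotes. apply_moves: Moves the arm, as the interface text tells. Its arguments: {"type":"object","properties":{"steps":{"type":"array","items":{"type":"object","properties":{"fingers":{"type":"number"},"dx":{"type":"number"},"dy":{"type":"number"},"dz":{"type":"number"},"spin":{"type":"number"}}}},"squeeze":{"type":"number"}},"required":["steps"]}

```bash
mkdir -p pics; ls
cat > h.py <<'E'
import numpy as np, cv2
from cell import bot
from scipy.spatial.transform import Rotation as R
def shot(cam,name):
    im,d=bot.get_image(cam); m=bot.camera_model(cam)
    cv2.imwrite(f'pics/{name}.png',im[:,:,::-1]); np.savez(f'/tmp/{name}.npz',im=im,d=d,K=m['intrinsics'],T=m['world_from_camera'])
    return im,d,np.array(m['intrinsics']),np.array(m['world_from_camera'])
def load(name):
    z=np.load(f'/tmp/{name}.npz'); return z['im'],z['d'],z['K'],z['T']
def world(uv,d,K,T):
    u,v=uv; p=np.array([(u-K[0,2])/K[0,0]*d,-(v-K[1,2])/K[1,1]*d,-d,1]); return (T@p)[:3]
def onz(uv,z,K,T):
    u,v=uv; r=T[:3,:3]@np.array([(u-K[0,2])/K[0,0],-(v-K[1,2])/K[1,1],-1]); o=T[:3,3]; return o+r*(z-o[2])/r[2]
def proj(p,K,T):
    c=np.linalg.inv(T)@np.append(p,1); return [K[0,2]+K[0,0]*c[0]/-c[2], K[1,2]-K[1,1]*c[1]/-c[2]]
def st():
    s=bot.observe(); print('t',round(s['clock'],2),'p',np.round(s['eef_pos'],4),'yaw(x axis)',round(float(np.arctan2(*(R.from_rotvec(s['tool_rot']).as_matrix()[[1,0],0]))),4),'F',np.round(s['ft_force'],1),'w',round(s['gripper_width'],4),'q7',round(s['q'][6],2)); return s
E
python3 - <<'E'
from h import *
st(); print(bot.grip_depth)
for c in ['scene','side','wrist']:
    im,d,K,T=shot(c,c+'0'); print(c,np.round(K,1).tolist(),np.round(T,3).tolist())
E
```

```text
pics
t 0.0 p [ 0.1843 -0.6228  0.2302] yaw(x axis) -1.283 F [ 0.4 -0.2 -0.4] w 0.0854 q7 -0.06
0.0187
scene [[431.5, 0.0, 278.7], [0.0, 431.5, 212.2], [0.0, 0.0, 1.0]] [[-0.61, -0.586, 0.533, 1.194], [0.792, -0.434, 0.43, 0.477], [-0.021, 0.684, 0.729, 0.988], [0.0, 0.0, 0.0, 1.0]]
side [[427.0, 0.0, 279.1], [0.0, 427.0, 201.1], [0.0, 0.0, 1.0]] [[-0.893, 0.264, -0.364, 0.152], [-0.449, -0.558, 0.698, 0.753], [-0.019, 0.787, 0.617, 0.757], [0.0, 0.0, 0.0, 1.0]]
wrist [[308.5, 0.0, 282.1], [0.0, 308.5, 205.9], [0.0, 0.0, 1.0]] [[0.284, 0.91, 0.303, 0.262], [-0.959, 0.27, 0.089, -0.599], [-0.001, -0.316, 0.949, 0.372], [0.0, 0.0, 0.0, 1.0]]
```

View pics/scene0.png

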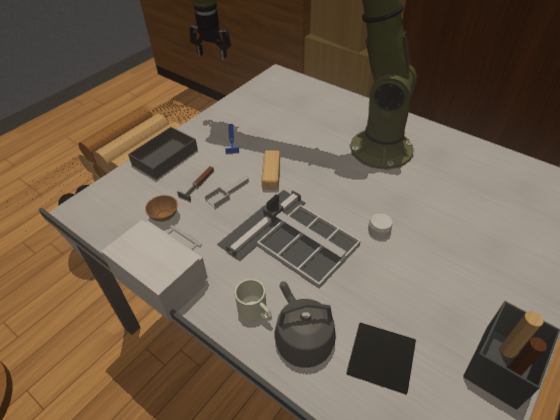

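View pics/side0.png

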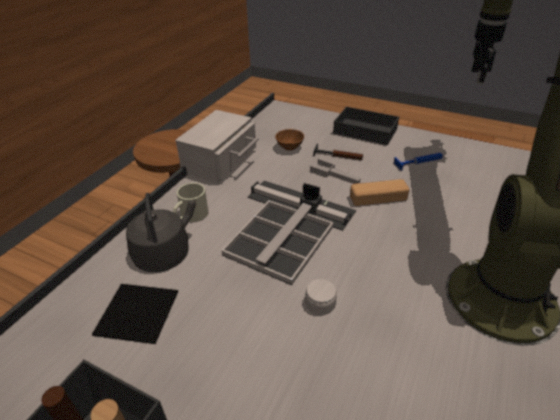

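View pics/wrist0.png

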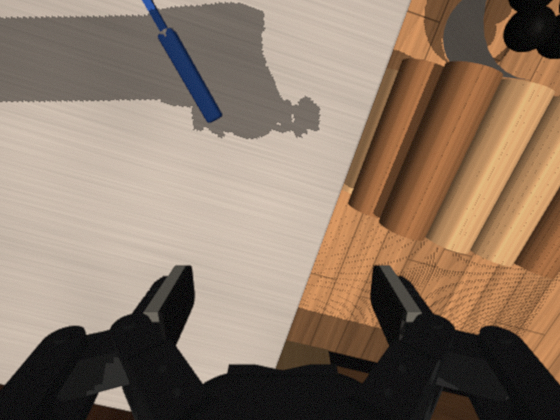

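Run:
```python
from h import *
for c in ['scene','side']:
    im,d,K,T=load(c+'0')
    for l in ['poker','scoop','rake','lifter','poker_head','scoop_head','rake_head','lifter_head','tray','bay0','bay1','bay2','keeper_bar','keeper_pointer','rail_mark','clamp_grip']:
        for r in bot.mark_of(c,l)[:3]:
            u,v=r['xy']; dd=d[min(int(v),419),min(int(u),559)]
            print(c,l,round(r['score'],2),np.round(r['xy']),np.round(world((u,v),dd,K,T),3), 'z.009:',np.round(onz((u,v),.009,K,T)[:2],3))
st()
```

```text
scene poker 0.59 [308. 339.] [0.811 0.238 0.097] z.009: [0.773 0.215]
scene scoop 0.89 [233. 193.] [ 0.491 -0.281 -0.003] z.009: [ 0.499 -0.272]
scene rake 0.62 [196. 183.] [ 0.545 -0.397  0.018] z.009: [ 0.539 -0.405]
scene rake 0.45 [234. 140.] [ 0.292 -0.455  0.013] z.009: [ 0.289 -0.458]
scene poker_head 0.48 [310. 235.] [0.512 0.041 0.032] z.009: [0.496 0.03 ]
scene scoop_head 0.81 [212. 199.] [ 0.554 -0.314  0.003] z.009: [ 0.558 -0.309]
scene rake_head 0.74 [185. 196.] [ 0.608 -0.382  0.02 ] z.009: [ 0.602 -0.392]
scene rake_head 0.48 [231. 148.] [ 0.34  -0.423  0.022] z.009: [ 0.328 -0.434]
scene rake_head 0.19 [264. 210.] [ 0.52  -0.123  0.042] z.009: [ 0.496 -0.143]
scene lifter_head 0.55 [308. 241.] [ 0.513  0.036 -0.   ] z.009: [0.519 0.04 ]
scene lifter_head 0.18 [166. 215.] [ 0.693 -0.383  0.001] z.009: [ 0.697 -0.376]
scene tray 0.64 [309. 243.] [0.523 0.043 0.004] z.009: [0.526 0.045]
scene bay0 0.95 [306. 242.] [0.524 0.034 0.004] z.009: [0.528 0.036]
scene bay0 0.92 [291. 232.] [ 0.515 -0.026  0.   ] z.009: [ 0.521 -0.022]
scene bay0 0.85 [328. 256.] [ 0.524  0.114 
[... 1911 characters left out ...]
21 0.134 0.033] z.009: [0.534 0.113]
side bay1 0.65 [294. 224.] [0.501 0.006 0.034] z.009: [ 0.513 -0.021]
side bay1 0.6 [280. 239.] [0.508 0.069 0.034] z.009: [0.52  0.045]
side bay2 0.71 [263. 254.] [0.521 0.134 0.033] z.009: [0.534 0.113]
side bay2 0.65 [294. 224.] [0.501 0.006 0.034] z.009: [ 0.513 -0.021]
side bay2 0.6 [280. 239.] [0.508 0.069 0.034] z.009: [0.52  0.045]
side keeper_bar 0.78 [284. 234.] [0.507 0.048 0.035] z.009: [0.52  0.023]
side rail_mark 0.6 [326. 202.] [ 0.473 -0.152  0.005] z.009: [ 0.471 -0.147]
side clamp_grip 0.79 [312. 190.] [ 0.496 -0.097  0.078] z.009: [ 0.532 -0.183]
t 1.75 p [ 0.1845 -0.6233  0.2313] yaw(x axis) -1.2831 F [-0.2  0.4 -0. ] w 0.0856 q7 -0.06
```

Run:
```python
from h import *
im=load('scene0')[0][:,:,::-1]
a=cv2.resize(im[100:300,100:400],(780,520),interpolation=3); cv2.imwrite('pics/z1.png',a)
a=cv2.resize(im[230:420,200:560],(792,418),interpolation=3); cv2.imwrite('pics/z2.png',a)
im=load('side0')[0][:,:,::-1]
a=cv2.resize(im[100:300,110:470],(792,440),interpolation=3); cv2.imwrite('pics/z3.png',a)
```

```text
(no output)
```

View pics/z1.png

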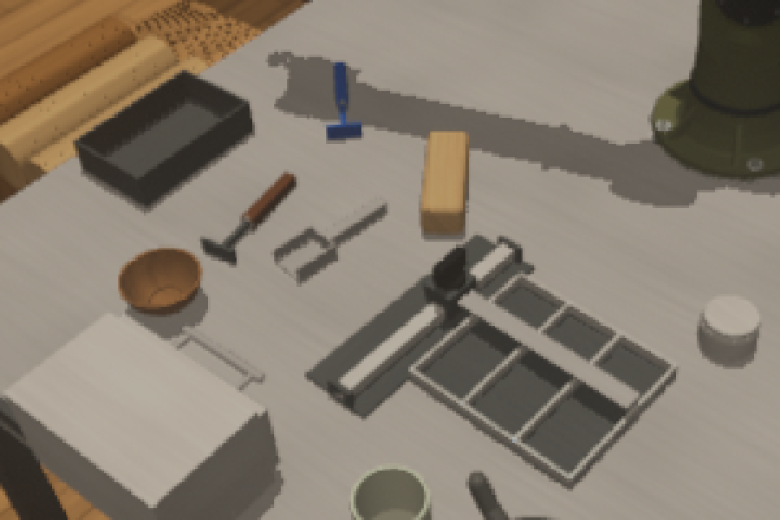

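View pics/z2.png

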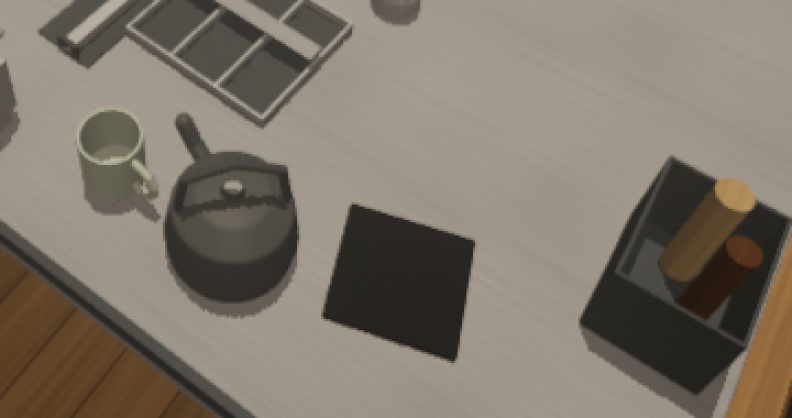

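View pics/z3.png

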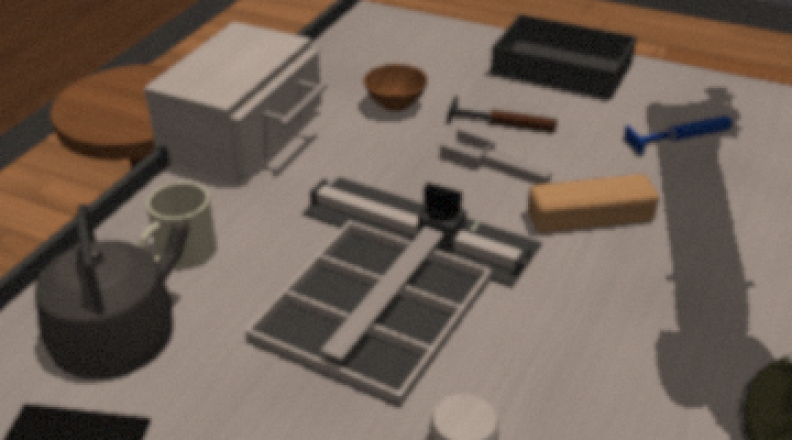

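Call:
apply_moves --steps '[{"dx":26.6,"dy":52.3,"dz":10,"spin":-0.38,"fingers":0},{"dx":26.6,"dy":52.3,"dz":10,"spin":-0.38},{"dx":26.6,"dy":52.3,"dz":10,"spin":-0.38},{"dx":26.6,"dy":52.3,"dz":10,"spin":-0.38},{"dx":26.6,"dy":52.3,"dz":10,"spin":-0.38},{"dx":26.6,"dy":52.3,"dz":10,"spin":-0.38},{"dx":26.6,"dy":52.3,"dz":10,"spin":-0.38},{"dx":26.6,"dy":52.3,"dz":10,"spin":-0.38},{"dx":26.6,"dy":52.3,"dz":10,"spin":-0.38},{"dx":26.6,"dy":52.3,"dz":10,"spin":-0.38},{"dx":26.6,"dy":52.3,"dz":10,"spin":-0.38},{"dx":26.6,"dy":52.3,"dz":10,"spin":-0.38}]'

```text
validation failed for argument at $.st...
```

Call:
apply_moves --steps '[{"dx":26.6,"dy":52.3,"dz":10.0,"spin":-0.38,"fingers":0},{"dx":26.6,"dy":52.3,"dz":10.0,"spin":-0.38,"fingers":0},{"dx":26.6,"dy":52.3,"dz":10.0,"spin":-0.38,"fingers":0},{"dx":26.6,"dy":52.3,"dz":10.0,"spin":-0.38,"fingers":0},{"dx":26.6,"dy":52.3,"dz":10.0,"spin":-0.38,"fingers":0},{"dx":26.6,"dy":52.3,"dz":10.0,"spin":-0.38,"fingers":0},{"dx":26.6,"dy":52.3,"dz":10.0,"spin":-0.38,"fingers":0},{"dx":26.6,"dy":52.3,"dz":10.0,"spin":-0.38,"fingers":0},{"dx":26.6,"dy":52.3,"dz":10.0,"spin":-0.38,"fingers":0},{"dx":26.6,"dy":52.3,"dz":10.0,"spin":-0.38,"fingers":0},{"dx":26.6,"dy":52.3,"dz":10.0,"spin":-0.38,"fingers":0},{"dx":26.6,"dy":52.3,"dz":10.0,"spin":-0.38,"fingers":0}]'

```text
clock: 2.75
eef_pos: [0.4084, -0.182, 0.3161]
tool_rot: [2.116, -2.321, 0.002]
ft_force: [0.2, -0.2, 0.2]
gripper_width: 0.0851
```

Call:
apply_moves --steps '[{"dx":4.2,"dy":8.2,"dz":1.4,"spin":0.0,"fingers":0},{"dx":4.2,"dy":8.2,"dz":1.4,"spin":0.0,"fingers":0},{"dx":4.2,"dy":8.2,"dz":1.4,"spin":0.0,"fingers":0},{"dx":4.2,"dy":8.2,"dz":1.4,"spin":0.0,"fingers":0}]'

```text
clock: 3.08
eef_pos: [0.4522, -0.0952, 0.3312]
tool_rot: [-2.125, 2.311, -0.005]
ft_force: [-0.5, -0.7, 0.5]
gripper_width: 0.0851
```

Run:
```python
from h import *
st(); im,d,K,T=shot('wrist','w1'); print(np.round(T,3).tolist())
for l in ['bay0','keeper_bar','keeper_pointer','rail_mark','clamp_grip','tray','scoop','rake','scoop_head','rake_head']:
        for r in bot.mark_of('wrist',l)[:3]:
            u,v=r['xy']; dd=d[min(int(v),419),min(int(u),559)]
            print(l,round(r['score'],2),np.round(r['xy']),np.round(world((u,v),dd,K,T),3), 'z.009:',np.round(onz((u,v),.009,K,T)[:2],3))
```

```text
t 3.08 p [ 0.4522 -0.0952  0.3312] yaw(x axis) -1.6546 F [-0.5 -0.7  0.5] w 0.0851 q7 -1.44
[[-0.088, 0.946, 0.313, 0.531], [-0.996, -0.084, -0.025, -0.104], [0.002, -0.314, 0.949, 0.473], [0.0, 0.0, 0.0, 1.0]]
bay0 0.91 [234. 119.] [ 0.516 -0.033  0.004] z.009: [ 0.516 -0.034]
bay0 0.62 [184. 121.] [0.52  0.041 0.001] z.009: [0.521 0.039]
bay0 0.58 [134. 124.] [0.523 0.101 0.032] z.009: [0.523 0.112]
keeper_bar 0.62 [179. 128.] [0.513 0.04  0.033] z.009: [0.512 0.048]
keeper_pointer 0.82 [310. 125.] [ 0.498 -0.143  0.002] z.009: [ 0.499 -0.142]
keeper_pointer 0.41 [119. 231.] [0.37  0.158 0.038] z.009: [0.36  0.175]
rail_mark 0.63 [373. 217.] [ 0.361 -0.225  0.044] z.009: [ 0.347 -0.235]
rail_mark 0.59 [307. 146.] [ 0.468 -0.137  0.003] z.009: [ 0.469 -0.137]
clamp_grip 0.91 [283. 127.] [ 0.504 -0.104  0.083] z.009: [ 0.499 -0.104]
tray 0.81 [186. 123.] [0.518 0.029 0.033] z.009: [0.518 0.037]
scoop 0.77 [414. 120.] [ 0.492 -0.29   0.017] z.009: [ 0.492 -0.294]
rake 0.84 [488.  93.] [ 0.521 -0.398  0.007] z.009: [ 0.521 -0.397]
rake 0.56 [512. 242.] [ 0.285 -0.46   0.015] z.009: [ 0.282 -0.465]
rake 0.52 [183. 122.] [0.52  0.043 0.002] z.009: [0.52 0.04]
scoop_head 0.69 [133. 124.] [0.523 0.102 0.033] z.009: [0.523 0.113]
scoop_head 0.68 [421.  70.] [ 0.56  -0.305 -0.   ] z.009: [ 0.559 -0.301]
rake_head 0.94 [496. 222.] [ 0.322 -0.43   0.013] z.009: [ 0.32  -0.433]
rake_head 0.92 [489.  38.] [ 0.591 -0.392  0.005] z.009: [ 0.59 -0.39]
```

View pics/w1.png

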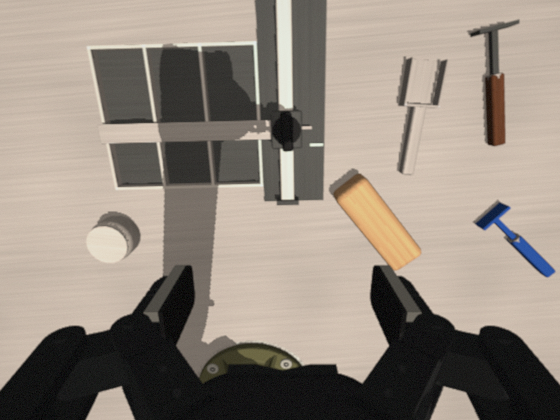

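Run:
```python
from h import *
im,d,K,T=load('w1')
a=cv2.resize(im[20:215,70:345][:,:,::-1],(792,562),interpolation=3); cv2.imwrite('pics/z4.png',a)
for n,uv,z in [('c1',(88,46),.018),('c2',(257,42),.018),('c3',(117,189),.018),('c4',(262,185),.018),('barend',(102,131),.035),('barroot',(270,131),.035),('stripTR',(327,2),.004),('stripBR',(324,200),.004),('mark',(316,145),.004),('ptr',(311,128),.012),('railnear',(288,201),.022),('knob',(286,128),.084)]:
    print(n,np.round(onz(uv,z,K,T),4))
```

```text
c1 [0.6262 0.1443 0.018 ]
c2 [ 0.6114 -0.0789  0.018 ]
c3 [0.4308 0.156  0.018 ]
c4 [ 0.4175 -0.0645  0.018 ]
barend [0.5177 0.1458 0.035 ]
barroot [ 0.4973 -0.0853  0.035 ]
stripTR [ 0.6527 -0.1751  0.004 ]
stripBR [ 0.3809 -0.1588  0.004 ]
mark [ 0.4684 -0.1508  0.004 ]
ptr [ 0.4945 -0.144   0.012 ]
railnear [ 0.3899 -0.1018  0.022 ]
knob [ 0.503  -0.1073  0.084 ]
```

View pics/z4.png

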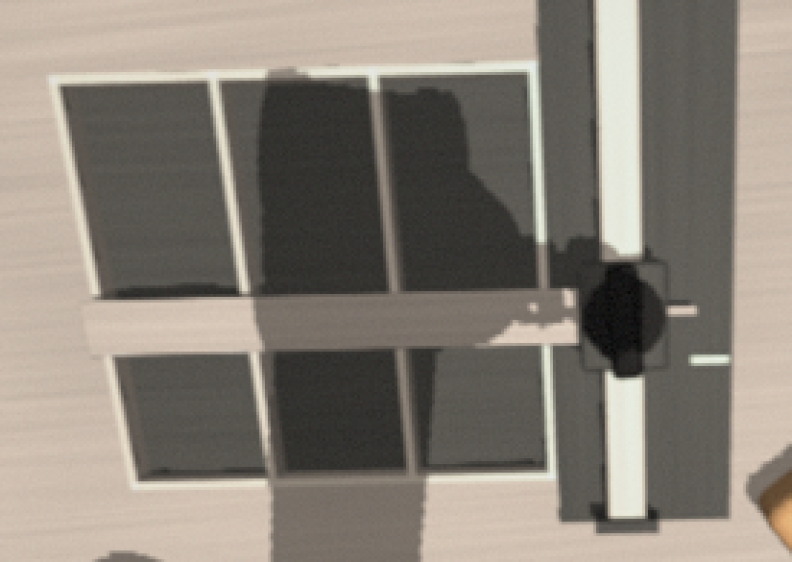

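Run:
```python
from h import *
for n in ['w1','scene0','side0']:
    im,d,K,T=load(n)
    v,u=np.mgrid[:420,:560]; P=np.stack([(u-K[0,2])/K[0,0]*d,-(v-K[1,2])/K[1,1]*d,-d,np.ones_like(d)],-1)@T.T
    for lo,hi in [(.06,.1),(.045,.055)]:
        m=(P[...,2]>lo)&(P[...,2]<hi)&(abs(P[...,0]-.503)<.05)&(abs(P[...,1]+.108)<.05)&(d>0)
        q=P[m][:,:3]; print(n,lo,len(q),q.min(0).round(3),q.max(0).round(3),q.mean(0).round(4))
    if n=='w1': print(u[m].min(),u[m].max())
```

```text
w1 0.06 441 [ 0.475 -0.114  0.067] [ 0.523 -0.1    0.085] [ 0.4999 -0.1073  0.0819]
w1 0.045 592 [ 0.474 -0.129  0.045] [ 0.524 -0.086  0.055] [ 0.5    -0.1069  0.0495]
270 301
scene0 0.06 114 [ 0.478 -0.113  0.06 ] [ 0.528 -0.095  0.086] [ 0.5065 -0.1026  0.076 ]
scene0 0.045 78 [ 0.478 -0.125  0.045] [ 0.528 -0.083  0.055] [ 0.5091 -0.0961  0.0493]
side0 0.06 169 [ 0.476 -0.11   0.06 ] [ 0.524 -0.093  0.087] [ 0.4986 -0.0985  0.0755]
side0 0.045 101 [ 0.475 -0.119  0.045] [ 0.525 -0.075  0.055] [ 0.4961 -0.0907  0.0491]
```

Call:
apply_moves --steps '[{"dx":5.0,"dy":-1.3,"dz":-17.0,"spin":0.02,"fingers":0},{"dx":5.0,"dy":-1.3,"dz":-17.0,"spin":0.02,"fingers":0},{"dx":5.0,"dy":-1.3,"dz":-17.0,"spin":0.02,"fingers":0},{"dx":5.0,"dy":-1.3,"dz":-17.0,"spin":0.02,"fingers":0},{"dx":5.0,"dy":-1.3,"dz":-17.0,"spin":0.02,"fingers":0},{"dx":5.0,"dy":-1.3,"dz":-17.0,"spin":0.02,"fingers":0}]'

```text
clock: 4.13
eef_pos: [0.4982, -0.1131, 0.1568]
tool_rot: [2.137, -2.299, -0.009]
ft_force: [0.3, -0.1, 0.4]
gripper_width: 0.0851
```

Run:
```python
from h import *
st(); im,d,K,T=shot('wrist','w2')
for r in bot.mark_of('wrist','clamp_grip')[:3]: print(r, onz(r['xy'],.076,K,T))
```

```text
t 4.13 p [ 0.4982 -0.1131  0.1568] yaw(x axis) -1.6441 F [ 0.3 -0.1  0.4] w 0.0851 q7 -1.53
{'xy': [269.9, 208.6], 'score': 0.78} [ 0.50390414 -0.10315169  0.076     ]
```

View pics/w2.png

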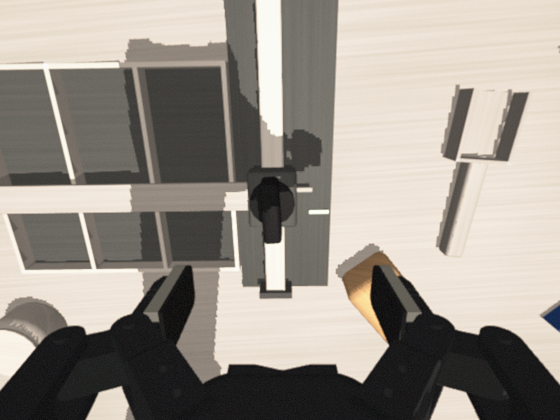

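Call:
apply_moves --steps '[{"dx":0.2,"dy":0.6,"dz":-4.0,"spin":0.0,"fingers":0},{"dx":0.2,"dy":0.6,"dz":-8.0,"spin":0.0,"fingers":0},{"dx":0.2,"dy":0.6,"dz":-9.7,"spin":0.0,"fingers":0},{"dx":0.2,"dy":0.6,"dz":-9.7,"spin":0.0,"fingers":0},{"dx":0.2,"dy":0.6,"dz":-9.7,"spin":0.0,"fingers":100},{"dx":0.2,"dy":0.6,"dz":-9.7,"spin":0.0,"fingers":255},{"dx":0.2,"dy":0.6,"dz":-9.7,"spin":0.0,"fingers":255},{"dx":0.2,"dy":0.6,"dz":-9.7,"spin":0.0,"fingers":255},{"dx":0.2,"dy":0.6,"dz":-9.7,"spin":0.0,"fingers":255},{"dx":0.2,"dy":0.6,"dz":-9.7,"spin":0.0,"fingers":255}]' --squeeze 50

```text
clock: 5.07
eef_pos: [0.5043, -0.1046, 0.0659]
tool_rot: [-2.136, 2.297, -0.002]
ft_force: [-3.5, 5.2, 17.9]
gripper_width: 0.0128
```

```bash
python3 -c "
from h import *
s=st();print(s['torque'])"
```

```text
t 5.07 p [ 0.5043 -0.1046  0.0659] yaw(x axis) -1.6436 F [-3.5  5.2 17.9] w 0.0128 q7 -1.61
[0.02563445 0.65144713 0.33283422]
```

Call:
apply_moves --steps '[{"dx":0.0,"dy":0.0,"dz":0.0,"spin":0.0,"fingers":255},{"dx":0.0,"dy":0.0,"dz":0.0,"spin":0.0,"fingers":255},{"dx":0.0,"dy":0.0,"dz":0.0,"spin":0.0,"fingers":255}]'

```text
clock: 5.32
eef_pos: [0.5043, -0.1046, 0.0661]
tool_rot: [-2.137, 2.297, -0.002]
ft_force: [-0.3, 0.9, 1.8]
gripper_width: 0.0129
```

Run:
```python
from h import *
st(); shot('wrist','w3'); shot('side','s3')
im=load('s3')[0][:,:,::-1]; cv2.imwrite('pics/z5.png',cv2.resize(im[90:250,220:420],(800,640)[:2],interpolation=3)[:600])
```

```text
t 5.32 p [ 0.5043 -0.1046  0.0661] yaw(x axis) -1.643 F [-0.3  0.9  1.8] w 0.0129 q7 -1.61
```

View pics/w3.png

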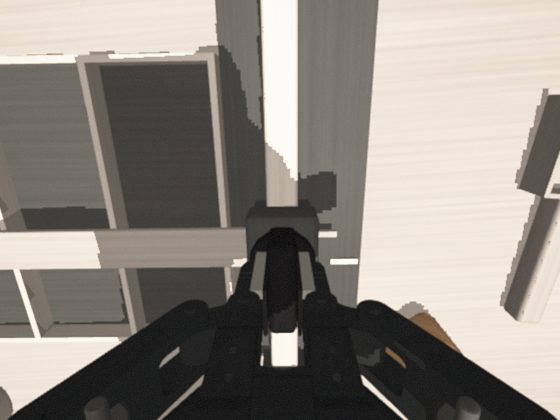

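View pics/z5.png

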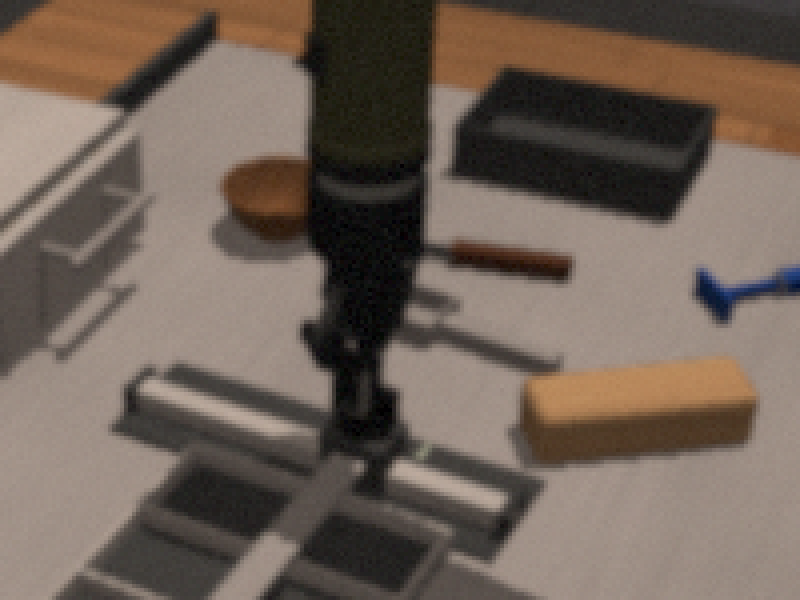

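Call:
apply_moves --steps '[{"dx":0.0,"dy":0.0,"dz":0.1,"spin":0.12,"fingers":255},{"dx":0.0,"dy":0.0,"dz":0.1,"spin":0.24,"fingers":255},{"dx":0.0,"dy":0.0,"dz":0.1,"spin":0.36,"fingers":255},{"dx":0.0,"dy":0.0,"dz":0.1,"spin":0.48,"fingers":255},{"dx":0.0,"dy":0.0,"dz":0.1,"spin":0.6,"fingers":255},{"dx":0.0,"dy":0.0,"dz":0.1,"spin":0.72,"fingers":255}]'

```text
clock: 5.92
eef_pos: [0.5035, -0.102, 0.0661]
tool_rot: [-2.81, 1.388, 0.007]
ft_force: [-0.9, 5.5, -3.1]
gripper_width: 0.0126
```

```bash
python3 -c "
from h import *
s=st();print(s['torque'])"
```

```text
t 5.92 p [ 0.5035 -0.102   0.0661] yaw(x axis) -0.9175 F [-0.9  5.5 -3.1] w 0.0126 q7 -0.91
[ 1.18803413  0.10736133 -0.05524585]
```

Call:
apply_moves --steps '[{"dx":0.0,"dy":0.1,"dz":0.0,"spin":0.12,"fingers":255},{"dx":-0.1,"dy":0.1,"dz":0.0,"spin":0.24,"fingers":255},{"dx":-0.1,"dy":0.1,"dz":0.0,"spin":0.36,"fingers":255},{"dx":-0.2,"dy":0.1,"dz":0.0,"spin":0.48,"fingers":255},{"dx":-0.2,"dy":0.1,"dz":0.0,"spin":0.6,"fingers":255},{"dx":-0.2,"dy":0.1,"dz":0.0,"spin":0.68,"fingers":255},{"dx":-0.2,"dy":0.1,"dz":0.0,"spin":0.68,"fingers":255}]'

```text
clock: 6.5
eef_pos: [0.5014, -0.1005, 0.0661]
tool_rot: [-3.113, 0.369, 0.011]
ft_force: [-1.5, 1.3, 1.4]
gripper_width: 0.0126
```

```bash
python3 -c "
from h import *
s=st();print(s['torque']);shot('wrist','w4')"
```

```text
t 6.5 p [ 0.5014 -0.1005  0.0661] yaw(x axis) -0.2361 F [-1.5  1.3  1.4] w 0.0126 q7 -0.27
[0.43788551 0.11071177 0.05392157]
```

View pics/w4.png

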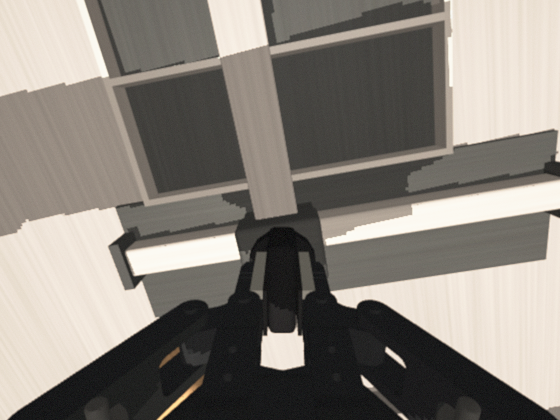

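Call:
apply_moves --steps '[{"dx":1.5,"dy":-0.1,"dz":0.0,"spin":0.0,"fingers":255},{"dx":3.0,"dy":-0.2,"dz":0.0,"spin":0.0,"fingers":255},{"dx":4.5,"dy":-0.3,"dz":0.0,"spin":0.0,"fingers":255},{"dx":6.0,"dy":-0.4,"dz":0.0,"spin":0.0,"fingers":255},{"dx":7.5,"dy":-0.5,"dz":0.0,"spin":0.0,"fingers":255},{"dx":9.0,"dy":-0.6,"dz":0.0,"spin":0.0,"fingers":255},{"dx":10.5,"dy":-0.7,"dz":0.0,"spin":0.0,"fingers":255},{"dx":12.0,"dy":-0.8,"dz":0.0,"spin":0.0,"fingers":255},{"dx":13.0,"dy":-0.9,"dz":0.0,"spin":0.0,"fingers":255},{"dx":13.4,"dy":-0.9,"dz":0.0,"spin":0.0,"fingers":255},{"dx":13.4,"dy":-0.9,"dz":0.0,"spin":0.0,"fingers":255}]'

```text
clock: 7.47
eef_pos: [0.6369, -0.1084, 0.0661]
tool_rot: [-3.11, 0.376, 0.007]
ft_force: [2.9, 2.6, 1.3]
gripper_width: 0.0127
```

```bash
python3 -c "
from h import *
s=st();print(s['torque']);shot('wrist','w5')"
```

```text
t 7.47 p [ 0.6369 -0.1084  0.0661] yaw(x axis) -0.2406 F [2.9 2.6 1.3] w 0.0127 q7 -0.38
[ 0.60147324 -0.58873892 -0.0720693 ]
```

View pics/w5.png

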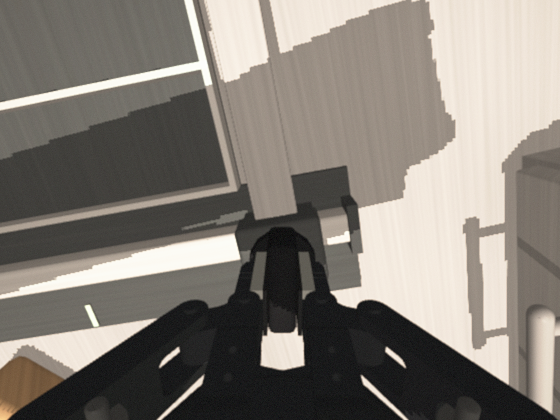

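Call:
apply_moves --steps '[{"dx":0.05,"dy":0.0,"dz":0.0,"spin":-0.12,"fingers":255},{"dx":0.1,"dy":0.0,"dz":0.0,"spin":-0.24,"fingers":255},{"dx":0.15,"dy":-0.05,"dz":0.0,"spin":-0.36,"fingers":255},{"dx":0.2,"dy":-0.05,"dz":0.0,"spin":-0.48,"fingers":255},{"dx":0.2,"dy":-0.1,"dz":0.0,"spin":-0.6,"fingers":255},{"dx":0.25,"dy":-0.15,"dz":0.0,"spin":-0.72,"fingers":255},{"dx":0.3,"dy":-0.2,"dz":0.0,"spin":-0.84,"fingers":255},{"dx":0.3,"dy":-0.25,"dz":0.0,"spin":-0.96,"fingers":255},{"dx":0.3,"dy":-0.3,"dz":0.0,"spin":-1.08,"fingers":255},{"dx":0.3,"dy":-0.35,"dz":0.0,"spin":-1.2,"fingers":255},{"dx":0.3,"dy":-0.4,"dz":0.0,"spin":-1.32,"fingers":255},{"dx":0.3,"dy":-0.4,"dz":0.0,"spin":-1.42,"fingers":255}]'

```text
clock: 8.52
eef_pos: [0.6391, -0.1125, 0.0662]
tool_rot: [-2.106, 2.318, -0.004]
ft_force: [2.2, 1.5, -1.1]
gripper_width: 0.0125
```

```bash
python3 -c "
from h import *
s=st();print(s['torque']);shot('wrist','w6')"
```

```text
t 8.52 p [ 0.6391 -0.1125  0.0662] yaw(x axis) -1.6663 F [ 2.2  1.5 -1.1] w 0.0125 q7 -1.69
[ 0.33042551 -0.34261958  0.7968263 ]
```

View pics/w6.png

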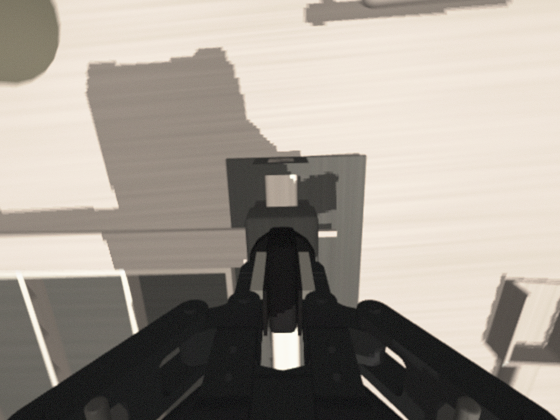

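Call:
apply_moves --steps '[{"dx":0.0,"dy":0.0,"dz":0.0,"spin":0.03,"fingers":0},{"dx":0.0,"dy":0.0,"dz":0.0,"spin":0.03,"fingers":0},{"dx":0.0,"dy":0.0,"dz":0.0,"spin":0.03,"fingers":0},{"dx":0.0,"dy":0.0,"dz":0.0,"spin":0.03,"fingers":0},{"dx":0.0,"dy":0.0,"dz":4.0,"spin":0.03,"fingers":0},{"dx":0.0,"dy":0.0,"dz":8.0,"spin":0.03,"fingers":0},{"dx":0.0,"dy":0.0,"dz":12.0,"spin":0.03,"fingers":0},{"dx":-4.0,"dy":-3.0,"dz":16.0,"spin":0.03,"fingers":0},{"dx":-8.0,"dy":-6.0,"dz":18.0,"spin":0.03,"fingers":0},{"dx":-12.0,"dy":-10.0,"dz":20.0,"spin":0.03,"fingers":0},{"dx":-16.0,"dy":-14.0,"dz":20.0,"spin":0.03,"fingers":0},{"dx":-20.0,"dy":-18.0,"dz":20.0,"spin":0.03,"fingers":0}]'

```text
clock: 9.57
eef_pos: [0.4944, -0.2387, 0.2604]
tool_rot: [-2.139, 2.287, -0.009]
ft_force: [0.7, -1.4, 0.4]
gripper_width: 0.0854
```

Call:
apply_moves --steps '[{"dx":0.0,"dy":-2.0,"dz":0.0,"spin":0.0,"fingers":0},{"dx":0.0,"dy":-2.0,"dz":0.0,"spin":0.0,"fingers":0},{"dx":0.0,"dy":-2.0,"dz":0.0,"spin":0.0,"fingers":0}]'

```text
clock: 9.82
eef_pos: [0.4935, -0.2605, 0.2607]
tool_rot: [-2.135, 2.29, -0.01]
ft_force: [0.1, -0.2, -1.1]
gripper_width: 0.0855
```

Run:
```python
from h import *
st(); im,d,K,T=shot('wrist','w7')
for l in ['scoop','scoop_head','rake','rake_head','lifter','lifter_head','poker']:
        for r in bot.mark_of('wrist',l)[:3]:
            u,v=r['xy']; print(l,round(r['score'],2),np.round(r['xy']), 'z.0/.009:',np.round(onz((u,v),.0,K,T)[:2],4),np.round(onz((u,v),.009,K,T)[:2],4))
shot('scene','sc7');shot('side','sd7')
```

```text
t 9.82 p [ 0.4935 -0.2605  0.2607] yaw(x axis) -1.641 F [ 0.1 -0.2 -1.1] w 0.0855 q7 -1.24
scoop 0.87 [309. 167.] z.0/.009: [ 0.4961 -0.2925] [ 0.4978 -0.2918]
scoop_head 0.89 [313. 115.] z.0/.009: [ 0.5618 -0.2995] [ 0.5621 -0.2987]
scoop_head 0.48 [ 49. 165.] z.0/.009: [0.5215 0.0504] [0.5226 0.0433]
rake 0.97 [433. 296.] z.0/.009: [ 0.287  -0.4719] [ 0.2934 -0.4673]
rake 0.66 [387. 135.] z.0/.009: [ 0.531  -0.3931] [ 0.532  -0.3902]
rake_head 0.76 [386.  83.] z.0/.009: [ 0.5928 -0.3905] [ 0.5924 -0.3877]
rake_head 0.68 [407. 279.] z.0/.009: [ 0.3191 -0.4304] [ 0.3248 -0.4267]
lifter_head 0.3 [185. 194.] z.0/.009: [ 0.4706 -0.1234] [ 0.4729 -0.1266]
```

View pics/w7.png

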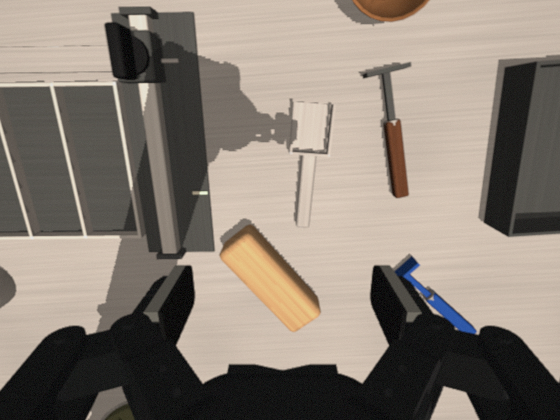

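View pics/sd7.png

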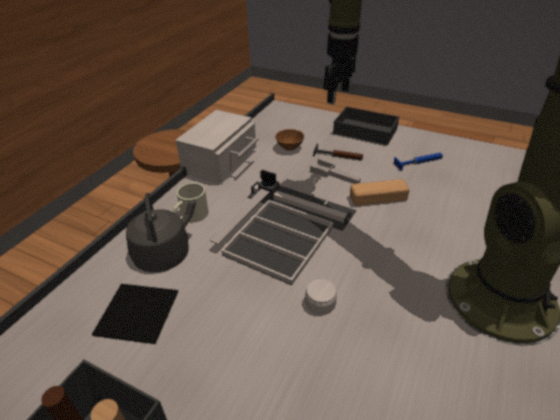

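```bash
cat >> h.py <<'E'
def cloud(name):
    im,d,K,T=load(name); v,u=np.mgrid[:420,:560]
    P=np.stack([(u-K[0,2])/K[0,0]*d,-(v-K[1,2])/K[1,1]*d,-d,np.ones_like(d)],-1)@T.T
    return im,d,P[...,:3]
def axis(name,c,h,L=.06,W=.02,zl=.012,zh=.024):
    """refine handle: c approx handle centre, h approx unit dir"""
    im,d,P=cloud(name); h=np.array(h)/np.linalg.norm(h); c=np.array(c)
    for _ in range(4):
        n=np.array([-h[1],h[0]]); r=P[...,:2]-c
        s=r@h;t=r@n; m=(abs(s)<L)&(abs(t)<W)&(P[...,2]>zl)&(P[...,2]<zh)&(d>0)
        q=P[m]; mu=q[:,:2].mean(0); _,_,vt=np.linalg.svd(q[:,:2]-mu); hh=vt[0]; h=hh*np.sign(hh@h)
        c=c+n*((mu-c)@n)
    s=(q[:,:2]-c)@h; print(name,len(q),'s range',s.min().round(4),s.max().round(4),'t',np.ptp((q[:,:2]-c)@np.array([-h[1],h[0]])).round(4),'c',c.round(4),'ang',np.arctan2(h[1],h[0]).round(4),'z',q[:,2].mean().round(4)); return c,h,s
E
python3 - <<'E'
from h import *
im,d,K,T=load('w7')
for n,uv in [('hend',(304,226)),('hfront',(309,158)),('panfar',(313,102)),('rend',(401,194)),('rfront',(392,122)),('rhead',(386,72))]: print(n,onz(uv,.015,K,T).round(4))
axis('w7',(.46,-.289),(1,-.12),L=.09)
axis('w7',(.49,-.395),(1,.1),L=.09)
E
```

```text
hend [ 0.4193 -0.2813  0.015 ]
hfront [ 0.5105 -0.2917  0.015 ]
panfar [ 0.577  -0.2992  0.015 ]
rend [ 0.4557 -0.4094  0.015 ]
rfront [ 0.5476 -0.394   0.015 ]
rhead [ 0.6043 -0.3848  0.015 ]
w7 1173 s range -0.0422 0.0899 t 0.0374 c [ 0.4606 -0.2853] ang -0.2528 z 0.0171
w7 1218 s range -0.0399 0.0899 t 0.0185 c [ 0.491  -0.4046] ang 0.158 z 0.0162
```

Run:
```python
from h import *
axis('w7',(.462,-.286),(1,-.113),L=.04)
axis('w7',(.497,-.403),(1,.16),L=.04)
axis('w7',(.462,-.286),(1,-.113),L=.055)
axis('w7',(.497,-.403),(1,.16),L=.055)
```

```text
w7 809 s range -0.0399 0.04 t 0.0182 c [ 0.4621 -0.2853] ang -0.138 z 0.0166
w7 919 s range -0.0398 0.04 t 0.0185 c [ 0.4971 -0.4036] ang 0.1581 z 0.0164
w7 1026 s range -0.0433 0.055 t 0.0396 c [ 0.4621 -0.2852] ang -0.1361 z 0.0168
w7 1159 s range -0.0461 0.0549 t 0.0186 c [ 0.4971 -0.4036] ang 0.1597 z 0.0163
```

Call:
apply_moves --steps '[{"dx":-1.0,"dy":-2.8,"dz":-4.0,"spin":-0.06,"fingers":0},{"dx":-1.0,"dy":-2.8,"dz":-8.0,"spin":-0.06,"fingers":0},{"dx":-1.0,"dy":-2.8,"dz":-12.0,"spin":-0.06,"fingers":0},{"dx":-1.0,"dy":-2.8,"dz":-16.0,"spin":-0.06,"fingers":0},{"dx":-1.0,"dy":-2.8,"dz":-18.0,"spin":-0.06,"fingers":0},{"dx":-1.0,"dy":-2.8,"dz":-18.0,"spin":-0.06,"fingers":0}]'

```text
clock: 10.82
eef_pos: [0.4807, -0.2839, 0.0744]
tool_rot: [-2.073, 2.351, 0.007]
ft_force: [0.1, 0.1, -0.5]
gripper_width: 0.0856
```

Run:
```python
from h import *
st(); im,d,K,T=shot('wrist','w8')
for l in ['scoop','scoop_head']:
        for r in bot.mark_of('wrist',l)[:2]:
            u,v=r['xy']; print(l,round(r['score'],2),np.round(r['xy']), 'z.0/.009:',np.round(onz((u,v),.0,K,T)[:2],4),np.round(onz((u,v),.009,K,T)[:2],4))
axis('w8',(.462,-.286),(1,-.13),L=.04)
```

```text
t 10.82 p [ 0.4807 -0.2839  0.0744] yaw(x axis) -1.6962 F [ 0.1  0.1 -0.5] w 0.0856 q7 -1.29
scoop 0.93 [294. 199.] z.0/.009: [ 0.4956 -0.2945] [ 0.4983 -0.2945]
w8 2488 s range -0.04 0.04 t 0.018 c [ 0.4617 -0.2882] ang -0.1385 z 0.0202
```

View pics/w8.png

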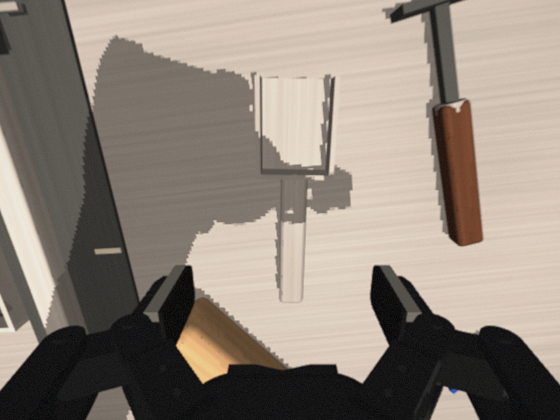

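Call:
apply_moves --steps '[{"dx":0.3,"dy":-0.7,"dz":0.0,"spin":0.0,"fingers":110},{"dx":0.3,"dy":-0.7,"dz":0.0,"spin":0.0,"fingers":110},{"dx":0.3,"dy":-0.7,"dz":-3.0,"spin":0.0,"fingers":110},{"dx":0.3,"dy":-0.7,"dz":-5.0,"spin":0.0,"fingers":110},{"dx":0.3,"dy":-0.7,"dz":-5.7,"spin":0.0,"fingers":110},{"dx":0.3,"dy":-0.7,"dz":-5.7,"spin":0.0,"fingers":110},{"dx":0.3,"dy":-0.7,"dz":-5.7,"spin":0.0,"fingers":110}]'

```text
clock: 11.55
eef_pos: [0.4898, -0.2942, 0.0261]
tool_rot: [-2.07, 2.348, -0.015]
ft_force: [0.8, -0.1, -0.7]
gripper_width: 0.0484
```

Call:
apply_moves --steps '[{"dx":0.0,"dy":0.0,"dz":0.0,"spin":0.0,"fingers":255},{"dx":0.0,"dy":0.0,"dz":0.0,"spin":0.0,"fingers":255},{"dx":0.0,"dy":0.0,"dz":0.0,"spin":0.0,"fingers":255},{"dx":0.0,"dy":0.0,"dz":0.0,"spin":0.0,"fingers":255},{"dx":0.0,"dy":0.0,"dz":0.0,"spin":0.0,"fingers":255}]' --squeeze 60

```text
clock: 11.97
eef_pos: [0.49, -0.2944, 0.0266]
tool_rot: [-2.07, 2.348, -0.017]
ft_force: [-0.5, 0.0, -0.1]
gripper_width: -0.0
```

Run:
```python
from h import *
st(); im,d,K,T=shot('wrist','w9')
```

```text
t 11.97 p [ 0.49   -0.2944  0.0266] yaw(x axis) -1.6963 F [-0.5  0.  -0.1] w -0.0 q7 -1.31
```

View pics/w9.png

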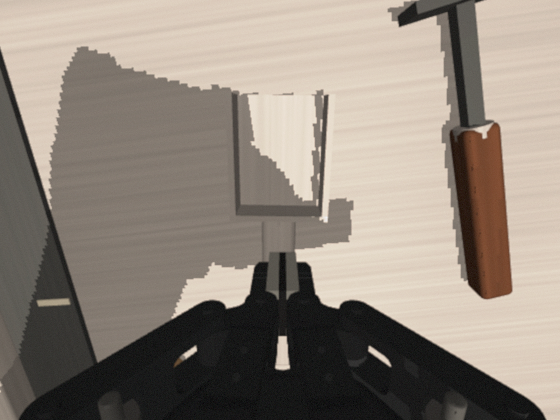

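Call:
apply_moves --steps '[{"dx":-0.6,"dy":0.3,"dz":0.3,"spin":0.0,"fingers":110},{"dx":-0.6,"dy":0.3,"dz":0.3,"spin":0.0,"fingers":110},{"dx":-0.6,"dy":0.3,"dz":0.3,"spin":0.0,"fingers":110},{"dx":-0.6,"dy":0.3,"dz":-1.0,"spin":0.0,"fingers":110},{"dx":-0.6,"dy":0.3,"dz":-2.2,"spin":0.0,"fingers":110},{"dx":-0.6,"dy":0.3,"dz":-2.2,"spin":0.0,"fingers":110},{"dx":-0.6,"dy":0.3,"dz":-2.2,"spin":0.0,"fingers":110},{"dx":-0.6,"dy":0.3,"dz":-2.2,"spin":0.0,"fingers":110}]'

```text
clock: 12.68
eef_pos: [0.4837, -0.291, 0.0038]
tool_rot: [-2.07, 2.348, -0.014]
ft_force: [0.1, -0.3, 0.6]
gripper_width: 0.0486
```

Exactly there. Close.

Call:
apply_moves --steps '[{"dx":0.0,"dy":0.0,"dz":0.1,"spin":0.0,"fingers":255},{"dx":0.0,"dy":0.0,"dz":0.1,"spin":0.0,"fingers":255},{"dx":0.0,"dy":0.0,"dz":0.1,"spin":0.0,"fingers":255},{"dx":0.0,"dy":0.0,"dz":0.1,"spin":0.0,"fingers":255},{"dx":0.0,"dy":0.0,"dz":0.1,"spin":0.0,"fingers":255}]' --squeeze 60

```text
clock: 13.1
eef_pos: [0.4842, -0.2914, 0.0055]
tool_rot: [-2.07, 2.347, -0.016]
ft_force: [0.4, 0.7, 3.7]
gripper_width: 0.016
```

Run:
```python
from h import *
st(); im,d,K,T=shot('wrist','w10')
```

```text
t 13.1 p [ 0.4842 -0.2914  0.0055] yaw(x axis) -1.6962 F [0.4 0.7 3.7] w 0.016 q7 -1.31
```

View pics/w10.png

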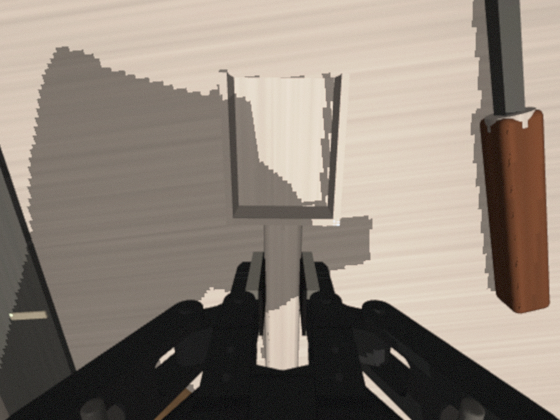

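Call:
apply_moves --steps '[{"dx":0.0,"dy":0.0,"dz":1.0,"spin":0.0,"fingers":255},{"dx":0.0,"dy":0.0,"dz":3.0,"spin":0.0,"fingers":255},{"dx":0.0,"dy":0.0,"dz":6.0,"spin":0.0,"fingers":255},{"dx":0.0,"dy":0.0,"dz":9.0,"spin":0.0,"fingers":255},{"dx":0.0,"dy":0.0,"dz":12.0,"spin":0.0,"fingers":255},{"dx":0.0,"dy":0.0,"dz":14.0,"spin":0.0,"fingers":255},{"dx":0.0,"dy":0.0,"dz":14.0,"spin":0.0,"fingers":255}]' --squeeze 60

```text
clock: 13.73
eef_pos: [0.4869, -0.2927, 0.1512]
tool_rot: [-2.069, 2.346, -0.03]
ft_force: [0.5, -1.5, -0.3]
gripper_width: 0.0162
```

Call:
apply_moves --steps '[{"dx":0.2,"dy":3.0,"dz":0.0,"spin":0.02,"fingers":255},{"dx":0.4,"dy":6.0,"dz":0.0,"spin":0.04,"fingers":255},{"dx":0.6,"dy":9.0,"dz":0.0,"spin":0.06,"fingers":255},{"dx":0.8,"dy":12.0,"dz":0.0,"spin":0.06,"fingers":255},{"dx":1.0,"dy":15.0,"dz":0.0,"spin":0.06,"fingers":255},{"dx":1.2,"dy":18.0,"dz":0.0,"spin":0.06,"fingers":255},{"dx":1.4,"dy":21.0,"dz":0.0,"spin":0.06,"fingers":255},{"dx":1.6,"dy":24.0,"dz":0.0,"spin":0.06,"fingers":255},{"dx":1.8,"dy":27.0,"dz":0.0,"spin":0.06,"fingers":255},{"dx":2.0,"dy":30.0,"dz":0.0,"spin":0.06,"fingers":255},{"dx":2.2,"dy":33.1,"dz":0.0,"spin":0.06,"fingers":255},{"dx":2.2,"dy":33.1,"dz":0.0,"spin":0.06,"fingers":255}]'

```text
clock: 14.73
eef_pos: [0.5079, 0.0462, 0.1508]
tool_rot: [-2.147, 2.27, -0.024]
ft_force: [0.2, 1.5, -1.4]
gripper_width: 0.0167
```

Run:
```python
from h import *
st(); im,d,K,T=shot('wrist','w11')
```

```text
t 14.73 p [0.5079 0.0462 0.1508] yaw(x axis) -1.6265 F [ 0.2  1.5 -1.4] w 0.0167 q7 -1.83
```

View pics/w11.png

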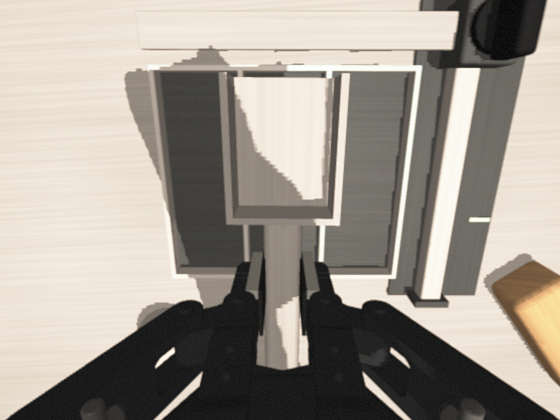

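Run:
```python
from h import *
im,d,K,T=load('w11')
p=[onz(c,.018,K,T)[:2] for c in [(149,66),(421,66),(176,277),(393,276)]]
print(np.round(p,4), np.mean(p,0).round(4)); p=np.array(p)
for a,b in [(0,1),(2,3)]:
    v=p[a]-p[b]; print(np.linalg.norm(v),np.arctan2(-v[0],v[1]))
for a,b in [(0,2),(1,3)]:
    v=p[a]-p[b]; print(np.linalg.norm(v),np.arctan2(v[1],v[0]))
# divider tops at far end: (240,70),(329,70)
s=bot.observe(); M=R.from_rotvec(s['tool_rot']).as_matrix(); print(M[:,2].round(3))
# scoop pan bounding
imc,d,P=cloud('w11')
m=(P[...,2]>.12)&(P[...,2]<.2)&(np.arange(420)[:,None]<222); q=P[m]; print(q.min(0),q.max(0))
for uv in [(222,72),(349,74),(283,223)]: print(P[uv[1],uv[0]])
```

```text
[[ 0.627   0.146 ]
 [ 0.6141 -0.0773]
 [ 0.4319  0.1549]
 [ 0.4202 -0.0636]] [0.5233 0.04  ]
0.2236369766107611 -0.057779170700246116
0.21880103436016368 -0.0535133250955985
0.19533991958750116 -0.04566291941856711
0.19440791977055324 -0.07049094690559425
[ 0.022 -0.002 -1.   ]
[0.53780283 0.01261299 0.14496373] [0.60114986 0.0662501  0.16907802]
[0.60111896 0.06123814 0.16596194]
[0.59749908 0.01276702 0.1669465 ]
[0.53853124 0.04136844 0.16697957]
```

Call:
apply_moves --steps '[{"dx":0.2,"dy":-0.3,"dz":-3.0,"spin":0.01,"fingers":255},{"dx":0.2,"dy":-0.3,"dz":-6.0,"spin":0.01,"fingers":255},{"dx":0.2,"dy":-0.3,"dz":-9.0,"spin":0.01,"fingers":255},{"dx":0.2,"dy":-0.3,"dz":-10.5,"spin":0.01,"fingers":255},{"dx":0.2,"dy":-0.3,"dz":-10.5,"spin":0.01,"fingers":255},{"dx":0.2,"dy":-0.3,"dz":-10.5,"spin":0.01,"fingers":255}]'

```text
clock: 15.28
eef_pos: [0.5088, 0.0386, 0.0447]
tool_rot: [-2.157, 2.266, -0.023]
ft_force: [0.5, -0.4, -0.2]
gripper_width: 0.0164
```

Run:
```python
from h import *
st(); im,d,K,T=shot('wrist','w12')
```

```text
t 15.28 p [0.5088 0.0386 0.0447] yaw(x axis) -1.6198 F [ 0.5 -0.4 -0.2] w 0.0164 q7 -1.9
```

View pics/w12.png

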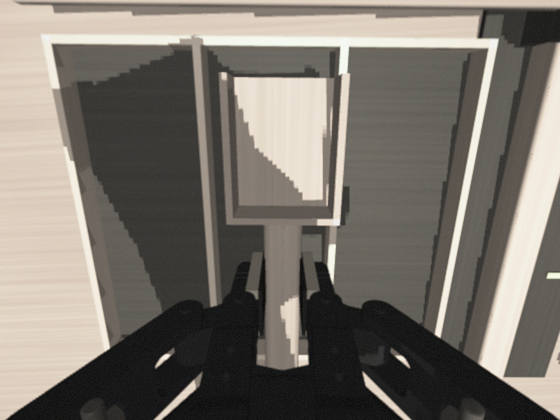

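Run:
```python
from h import *
imc,d,P=cloud('w12'); im,d,K,T=load('w12')
for uv in [(222,74),(225,76),(346,74),(344,76),(230,216),(338,216)]: print(P[uv[1],uv[0]].round(4))
print('divs',[onz(u,.018,K,T).round(4) for u in [(197,41),(345,44),(209,215),(331,260),(48,42),(492,42)]])
```

```text
[0.6024 0.0584 0.0621]
[0.6017 0.0573 0.0619]
[0.6001 0.011  0.0619]
[0.5993 0.012  0.0633]
[0.5449 0.0611 0.0616]
[0.5425 0.0137 0.0615]
divs [array([0.6232, 0.0769, 0.018 ]), array([0.6183, 0.003 , 0.018 ]), array([0.5315, 0.0818, 0.018 ]), array([0.4987, 0.0102, 0.018 ]), array([0.6264, 0.1513, 0.018 ]), array([ 0.6156, -0.0706,  0.018 ])]
```

Call:
apply_moves --steps '[{"dx":0.0,"dy":0.4,"dz":-1.0,"spin":0.0,"fingers":255},{"dx":0.0,"dy":0.4,"dz":-1.0,"spin":0.0,"fingers":255},{"dx":0.0,"dy":0.4,"dz":-1.0,"spin":0.0,"fingers":255},{"dx":0.0,"dy":0.4,"dz":-1.0,"spin":0.0,"fingers":255}]'

```text
clock: 15.67
eef_pos: [0.5105, 0.043, 0.0365]
tool_rot: [-2.156, 2.264, -0.027]
ft_force: [-0.5, 0.7, -0.2]
gripper_width: 0.0167
```

Run:
```python
from h import *
st(); a=np.array(bot.camera_model('wrist')['world_from_camera'])[:3,3]; im,d,K,T=shot('wrist','w13'); print(a.round(4),T[:3,3].round(4)); st()
imc,d,P=cloud('w13')
cv2.imwrite('pics/z13.png',cv2.resize(im[30:290,150:410,::-1],(600,600),interpolation=3))
```

```text
t 15.67 p [0.5105 0.043  0.0365] yaw(x axis) -1.6195 F [-0.5  0.7 -0.2] w 0.0167 q7 -1.92
[0.5881 0.0404 0.1803] [0.5881 0.0403 0.1803]
t 15.72 p [0.5106 0.0429 0.0366] yaw(x axis) -1.6197 F [ 0.8  0.2 -0.6] w 0.0159 q7 -1.92
```

View pics/z13.png

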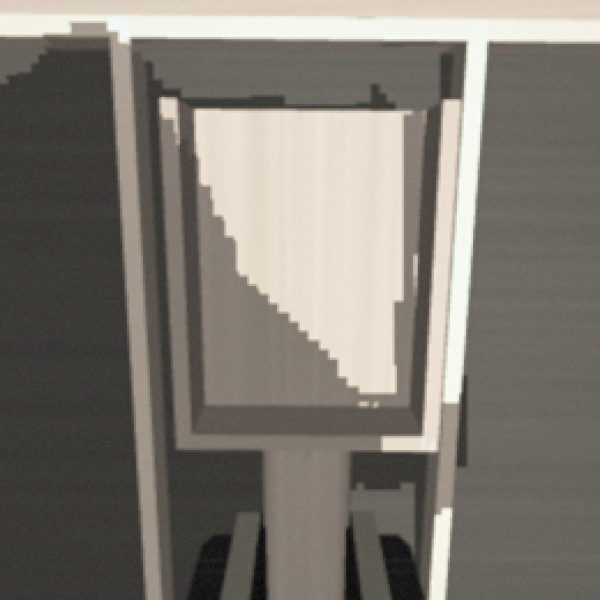

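Run:
```python
from h import *
im,d,K,T=load('w13'); _,_,P=cloud('w13')
f=lambda x,y,z: onz((150+x*.4333,30+y*.4333),z,K,T)[:2]
print(P[74:80,222].round(4)[0],P[76,347].round(4))
A=f(130,40,.018),f(467,40,.018),f(158,585,.018),f(432,585,.018)
B=[f(*c,.054) for c in [(158,98),(463,98),(177,448),(437,448)]]
print(np.round(A,4));print(np.round(B,4))
A=np.array(A);B=np.array(B)
b1,b0=(A[0]+A[1])/2,(A[2]+A[3])/2; s1,s0=(B[0]+B[1])/2,(B[2]+B[3])/2
print('bay',b0,b1,np.arctan2(*(b1-b0)[::-1]),'scoop',s0,s1,np.arctan2(*(s1-s0)[::-1]))
```

```text
[0.6027 0.0623 0.0534] [0.5999 0.0144 0.0513]
[[0.6188 0.0746]
 [0.6155 0.0053]
 [0.4919 0.0828]
 [0.4884 0.012 ]]
[[0.6032 0.0635]
 [0.6008 0.0136]
 [0.5423 0.0666]
 [0.5398 0.0175]]
bay [0.49011294 0.04739454] [0.6171338  0.03996944] -0.058389252165673824 scoop [0.5410549  0.04202007] [0.60203384 0.03853016] -0.057169130430833846
```

Call:
apply_moves --steps '[{"dx":0.0,"dy":0.2,"dz":-0.5,"spin":0.0,"fingers":255},{"dx":0.0,"dy":0.2,"dz":-1.2,"spin":0.0,"fingers":255},{"dx":0.0,"dy":0.2,"dz":-2.0,"spin":0.0,"fingers":255},{"dx":0.0,"dy":0.2,"dz":-2.6,"spin":0.0,"fingers":255},{"dx":0.0,"dy":0.2,"dz":-2.6,"spin":0.0,"fingers":255},{"dx":0.0,"dy":0.2,"dz":-2.6,"spin":0.0,"fingers":255}]'

```text
clock: 16.22
eef_pos: [0.5101, 0.045, 0.0099]
tool_rot: [-2.157, 2.264, -0.026]
ft_force: [0.6, 0.0, -1.5]
gripper_width: 0.0163
```

Run:
```python
from h import *
st(); shot('wrist','w14')
```

```text
t 16.22 p [0.5101 0.045  0.0099] yaw(x axis) -1.6195 F [ 0.6  0.  -1.5] w 0.0163 q7 -1.95
```

View pics/w14.png

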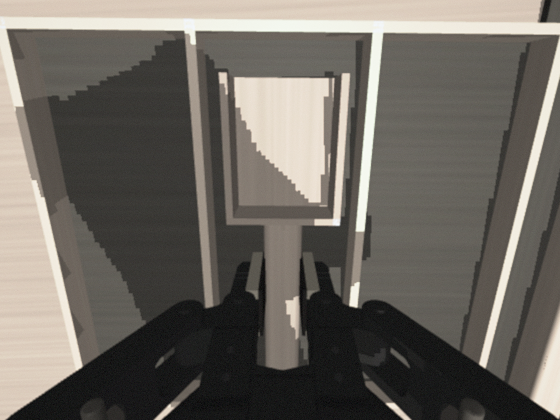

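Call:
apply_moves --steps '[{"dx":0.0,"dy":0.0,"dz":-0.1,"spin":0.0,"fingers":255},{"dx":0.0,"dy":0.0,"dz":-0.1,"spin":0.0,"fingers":165},{"dx":0.0,"dy":0.0,"dz":-0.1,"spin":0.0,"fingers":165},{"dx":0.0,"dy":0.0,"dz":-0.1,"spin":0.0,"fingers":165},{"dx":0.0,"dy":0.0,"dz":2.0,"spin":0.0,"fingers":165},{"dx":0.0,"dy":0.0,"dz":5.0,"spin":0.0,"fingers":165},{"dx":0.0,"dy":0.0,"dz":9.0,"spin":0.0,"fingers":165},{"dx":0.0,"dy":0.0,"dz":13.0,"spin":0.0,"fingers":0},{"dx":0.0,"dy":0.0,"dz":17.0,"spin":0.0,"fingers":0},{"dx":0.0,"dy":0.0,"dz":20.0,"spin":0.0,"fingers":0},{"dx":0.0,"dy":0.0,"dz":20.0,"spin":0.0,"fingers":0},{"dx":0.0,"dy":0.0,"dz":20.0,"spin":0.0,"fingers":0}]'

```text
clock: 17.27
eef_pos: [0.5116, 0.0451, 0.2124]
tool_rot: [-2.154, 2.262, -0.032]
ft_force: [0.1, 0.4, -1.1]
gripper_width: 0.0848
```

Run:
```python
from h import *
st(); shot('wrist','w15'); shot('side','sd15')
```

```text
t 17.27 p [0.5116 0.0451 0.2124] yaw(x axis) -1.6197 F [ 0.1  0.4 -1.1] w 0.0848 q7 -1.79
```

View pics/w15.png

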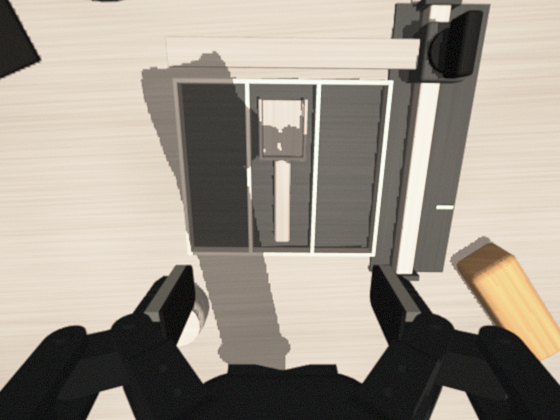

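View pics/sd15.png

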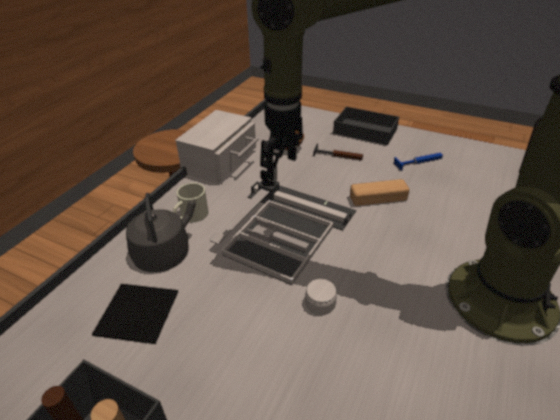

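Call:
apply_moves --steps '[{"dx":0.4,"dy":-4.0,"dz":0.0,"spin":0.1,"fingers":0},{"dx":0.4,"dy":-8.0,"dz":0.0,"spin":0.2,"fingers":0},{"dx":0.4,"dy":-12.0,"dz":0.0,"spin":0.21,"fingers":0},{"dx":0.4,"dy":-16.0,"dz":0.0,"spin":0.21,"fingers":0},{"dx":0.4,"dy":-20.0,"dz":0.0,"spin":0.21,"fingers":0},{"dx":0.4,"dy":-24.0,"dz":0.0,"spin":0.21,"fingers":0},{"dx":0.4,"dy":-28.0,"dz":0.0,"spin":0.21,"fingers":0},{"dx":0.4,"dy":-32.0,"dz":0.0,"spin":0.21,"fingers":0},{"dx":0.4,"dy":-36.0,"dz":0.0,"spin":0.21,"fingers":0},{"dx":0.4,"dy":-40.0,"dz":0.0,"spin":0.21,"fingers":0},{"dx":0.4,"dy":-43.0,"dz":0.0,"spin":0.21,"fingers":0},{"dx":0.4,"dy":-44.5,"dz":0.0,"spin":0.21,"fingers":0}]'

```text
clock: 18.37
eef_pos: [0.5106, -0.405, 0.2059]
tool_rot: [-2.377, 2.034, -0.016]
ft_force: [-0.4, -0.3, -1.0]
gripper_width: 0.0856
```

Call:
apply_moves --steps '[{"dx":0.0,"dy":0.0,"dz":-4.0,"spin":0.0,"fingers":0},{"dx":0.0,"dy":0.0,"dz":-8.0,"spin":0.0,"fingers":0},{"dx":0.0,"dy":0.0,"dz":-10.0,"spin":0.0,"fingers":0},{"dx":0.0,"dy":0.0,"dz":-10.0,"spin":0.0,"fingers":0},{"dx":0.0,"dy":0.0,"dz":-10.0,"spin":0.0,"fingers":0}]'

```text
clock: 18.78
eef_pos: [0.5098, -0.403, 0.1036]
tool_rot: [-2.378, 2.032, -0.009]
ft_force: [-0.5, -0.1, 0.3]
gripper_width: 0.0853
```

Run:
```python
from h import *
st(); shot('wrist','w16')
c,h,s=axis('w16',(.497,-.403),(1,.16),L=.04)
c,h,s=axis('w16',(.497,-.403),(1,.16),L=.055)
```

```text
t 18.78 p [ 0.5098 -0.403   0.1036] yaw(x axis) -1.4139 F [-0.5 -0.1  0.3] w 0.0853 q7 -0.87
w16 2058 s range -0.04 0.04 t 0.018 c [ 0.4978 -0.4078] ang 0.1599 z 0.0193
w16 2631 s range -0.0453 0.0549 t 0.018 c [ 0.4978 -0.4078] ang 0.1577 z 0.0192
```

View pics/w16.png

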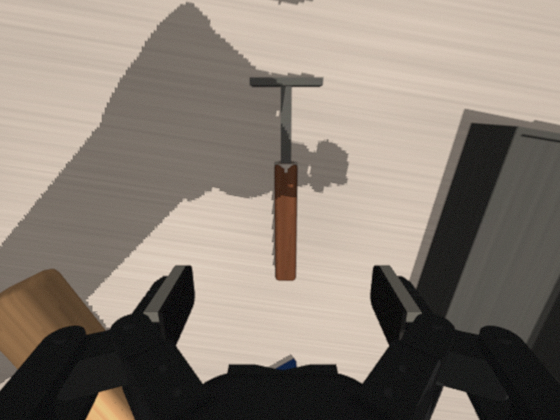

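Call:
apply_moves --steps '[{"dx":0.75,"dy":-0.2,"dz":-2.0,"spin":0.0,"fingers":110},{"dx":0.75,"dy":-0.2,"dz":-5.0,"spin":0.0,"fingers":110},{"dx":0.75,"dy":-0.2,"dz":-7.0,"spin":0.0,"fingers":110},{"dx":0.75,"dy":-0.2,"dz":-7.0,"spin":0.0,"fingers":110},{"dx":0.75,"dy":-0.2,"dz":-7.0,"spin":0.0,"fingers":110}]'

```text
clock: 19.25
eef_pos: [0.5195, -0.4062, 0.0374]
tool_rot: [-2.379, 2.031, -0.017]
ft_force: [0.8, -0.5, 0.9]
gripper_width: 0.0485
```

Call:
apply_moves --steps '[{"dx":-0.2,"dy":0.1,"dz":-1.5,"spin":0.0,"fingers":110},{"dx":-0.2,"dy":0.1,"dz":-3.0,"spin":0.0,"fingers":110},{"dx":-0.2,"dy":0.1,"dz":-3.4,"spin":0.0,"fingers":110},{"dx":-0.2,"dy":0.1,"dz":-3.4,"spin":0.0,"fingers":110},{"dx":-0.2,"dy":0.1,"dz":-3.4,"spin":0.0,"fingers":110}]'

```text
clock: 19.67
eef_pos: [0.5187, -0.4059, 0.0056]
tool_rot: [-2.378, 2.031, -0.022]
ft_force: [0.5, -0.6, -0.4]
gripper_width: 0.0484
```

Call:
apply_moves --steps '[{"dx":0.0,"dy":0.0,"dz":0.05,"spin":0.0,"fingers":255},{"dx":0.0,"dy":0.0,"dz":0.05,"spin":0.0,"fingers":255},{"dx":0.0,"dy":0.0,"dz":0.05,"spin":0.0,"fingers":255},{"dx":0.0,"dy":0.0,"dz":0.05,"spin":0.0,"fingers":255},{"dx":0.0,"dy":0.0,"dz":0.05,"spin":0.0,"fingers":255}]' --squeeze 60

```text
clock: 20.08
eef_pos: [0.5199, -0.4066, 0.008]
tool_rot: [-2.378, 2.031, -0.026]
ft_force: [-0.7, 0.9, 6.5]
gripper_width: 0.0161
```

Run:
```python
from h import *
st(); shot('wrist','w17')
```

```text
t 20.08 p [ 0.5199 -0.4066  0.008 ] yaw(x axis) -1.4136 F [-0.7  0.9  6.5] w 0.0161 q7 -0.9
```

View pics/w17.png

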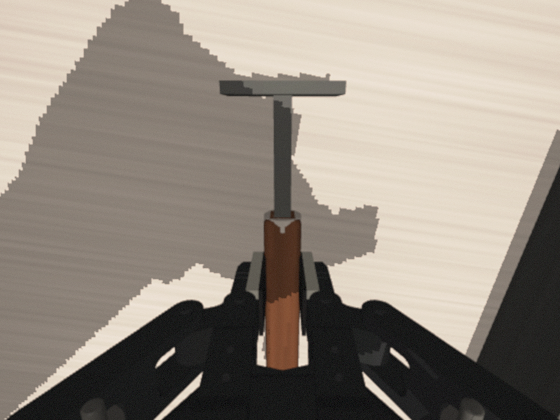

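Call:
apply_moves --steps '[{"dx":0.0,"dy":0.0,"dz":1.0,"spin":0.0,"fingers":255},{"dx":0.0,"dy":0.0,"dz":3.0,"spin":0.0,"fingers":255},{"dx":0.0,"dy":0.0,"dz":6.0,"spin":0.0,"fingers":255},{"dx":0.0,"dy":0.0,"dz":9.0,"spin":0.0,"fingers":255},{"dx":0.0,"dy":0.0,"dz":12.0,"spin":0.0,"fingers":255},{"dx":0.0,"dy":0.0,"dz":14.0,"spin":0.0,"fingers":255},{"dx":0.0,"dy":0.0,"dz":14.0,"spin":0.0,"fingers":255}]' --squeeze 60

```text
clock: 20.72
eef_pos: [0.5226, -0.4084, 0.1548]
tool_rot: [-2.378, 2.03, -0.042]
ft_force: [1.7, -0.5, 0.5]
gripper_width: 0.0162
```

Call:
apply_moves --steps '[{"dx":-0.1,"dy":3.0,"dz":0.0,"spin":-0.05,"fingers":255},{"dx":-0.2,"dy":6.5,"dz":0.0,"spin":-0.1,"fingers":255},{"dx":-0.3,"dy":10.0,"dz":0.0,"spin":-0.15,"fingers":255},{"dx":-0.5,"dy":13.5,"dz":0.0,"spin":-0.2,"fingers":255},{"dx":-0.7,"dy":17.0,"dz":0.0,"spin":-0.206,"fingers":255},{"dx":-0.9,"dy":20.5,"dz":0.0,"spin":-0.206,"fingers":255},{"dx":-1.1,"dy":24.0,"dz":0.0,"spin":-0.206,"fingers":255},{"dx":-1.3,"dy":27.5,"dz":0.0,"spin":-0.206,"fingers":255},{"dx":-1.4,"dy":31.0,"dz":0.0,"spin":-0.206,"fingers":255},{"dx":-1.4,"dy":34.5,"dz":0.0,"spin":-0.206,"fingers":255},{"dx":-1.4,"dy":37.8,"dz":0.0,"spin":-0.206,"fingers":255},{"dx":-1.4,"dy":37.8,"dz":0.0,"spin":-0.206,"fingers":255}]'

```text
clock: 21.72
eef_pos: [0.5078, -0.0218, 0.1545]
tool_rot: [-2.169, 2.253, -0.04]
ft_force: [0.2, 0.5, -1.3]
gripper_width: 0.0161
```

Run:
```python
from h import *
st(); shot('wrist','w18')
```

```text
t 21.72 p [ 0.5078 -0.0218  0.1545] yaw(x axis) -1.6091 F [ 0.2  0.5 -1.3] w 0.0161 q7 -1.67
```

View pics/w18.png

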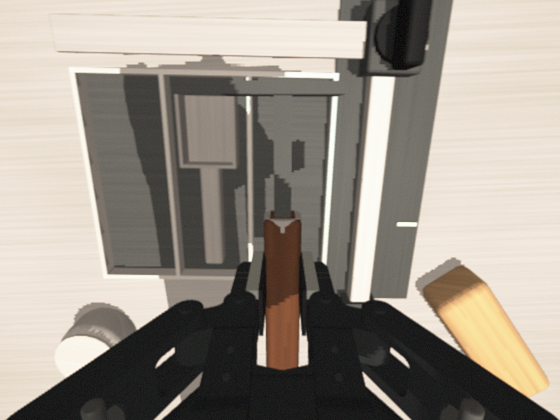

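Call:
apply_moves --steps '[{"dx":-0.2,"dy":-0.7,"dz":-3.0,"spin":-0.01,"fingers":255},{"dx":-0.2,"dy":-0.7,"dz":-6.0,"spin":-0.01,"fingers":255},{"dx":-0.2,"dy":-0.7,"dz":-9.0,"spin":-0.01,"fingers":255},{"dx":-0.2,"dy":-0.7,"dz":-11.0,"spin":-0.01,"fingers":255},{"dx":-0.2,"dy":-0.7,"dz":-11.0,"spin":-0.01,"fingers":255},{"dx":-0.2,"dy":-0.7,"dz":-11.0,"spin":-0.01,"fingers":255},{"dx":-0.2,"dy":-0.7,"dz":-11.0,"spin":-0.01,"fingers":255}]'

```text
clock: 22.35
eef_pos: [0.5068, -0.0334, 0.0454]
tool_rot: [-2.154, 2.269, -0.044]
ft_force: [1.4, 0.1, -0.6]
gripper_width: 0.0162
```

Run:
```python
from h import *
st(); im,d,K,T=shot('wrist','w19')
cv2.imwrite('pics/z19.png',cv2.resize(im[30:290,150:410,::-1],(600,600),interpolation=3))
```

```text
t 22.35 p [ 0.5068 -0.0334  0.0454] yaw(x axis) -1.6227 F [ 1.4  0.1 -0.6] w 0.0162 q7 -1.74
```

View pics/z19.png

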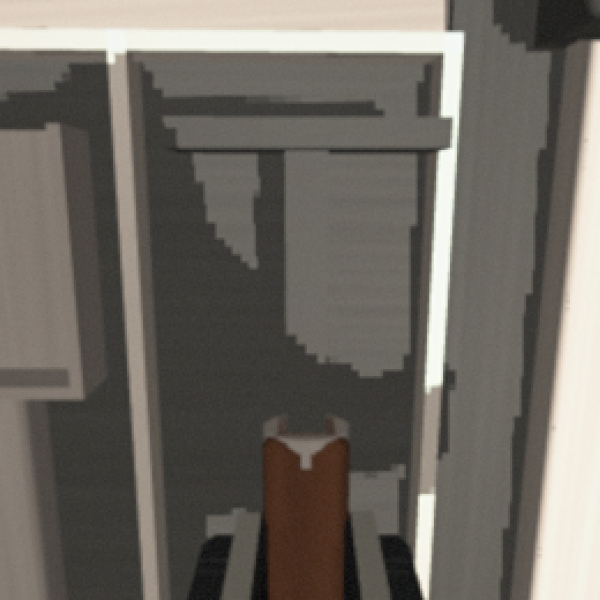

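Run:
```python
from h import *
im,d,K,T=load('w19'); _,_,P=cloud('w19')
f=lambda x,y,z: onz((150+x*.4333,30+y*.4333),z,K,T)[:2]
for y in (80,85,88,90,93): print(y,P[y,[235,260,300,335]].round(3).tolist())
for x,y in [(132,52),(442,52),(158,590),(413,590)]: print('wall',f(x,y,.018).round(4))
print('blade',[f(x,y,.06).round(4) for x,y in [(162,117),(450,117)]])
print('handle',[f(x,y,.055).round(4) for x,y in [(265,440),(348,440)]])
print(R.from_rotvec(bot.observe()['tool_rot']).as_matrix()[:,2].round(3))
```

```text
80 [[0.597, -0.018, 0.06], [0.597, -0.028, 0.06], [0.596, -0.044, 0.06], [0.595, -0.058, 0.06]]
85 [[0.596, -0.018, 0.06], [0.595, -0.028, 0.059], [0.594, -0.044, 0.059], [0.593, -0.057, 0.062]]
88 [[0.595, -0.018, 0.059], [0.594, -0.028, 0.059], [0.593, -0.044, 0.059], [0.592, -0.058, 0.06]]
90 [[0.594, -0.018, 0.059], [0.593, -0.028, 0.059], [0.592, -0.044, 0.06], [0.592, -0.057, 0.061]]
93 [[0.593, -0.018, 0.059], [0.592, -0.028, 0.059], [0.591, -0.044, 0.061], [0.591, -0.057, 0.061]]
wall [ 6.153e-01 -3.000e-04]
wall [ 0.6119 -0.0683]
wall [0.4821 0.0088]
wall [ 0.4781 -0.0608]
blade [array([ 0.5974, -0.0125]), array([ 0.5949, -0.0615])]
handle [array([ 0.5367, -0.0257]), array([ 0.5358, -0.0424])]
[ 0.03  -0.012 -0.999]
```

Call:
apply_moves --steps '[{"dx":0.2,"dy":0.4,"dz":0.0,"spin":0.0,"fingers":255},{"dx":0.2,"dy":0.4,"dz":-0.7,"spin":0.0,"fingers":255},{"dx":0.2,"dy":0.4,"dz":-1.5,"spin":0.0,"fingers":255},{"dx":0.2,"dy":0.4,"dz":-2.3,"spin":0.0,"fingers":255},{"dx":0.2,"dy":0.4,"dz":-3.0,"spin":0.0,"fingers":255},{"dx":0.2,"dy":0.4,"dz":-3.3,"spin":0.0,"fingers":255},{"dx":0.2,"dy":0.4,"dz":-3.3,"spin":0.0,"fingers":255},{"dx":0.2,"dy":0.4,"dz":-3.3,"spin":0.0,"fingers":255}]'

```text
clock: 23.07
eef_pos: [0.5091, -0.0292, 0.0126]
tool_rot: [-2.154, 2.268, -0.045]
ft_force: [0.3, 0.3, -0.5]
gripper_width: 0.0161
```

Run:
```python
from h import *
st(); shot('wrist','w20')
```

```text
t 23.07 p [ 0.5091 -0.0292  0.0126] yaw(x axis) -1.6225 F [ 0.3  0.3 -0.5] w 0.0161 q7 -1.78
```

View pics/w20.png

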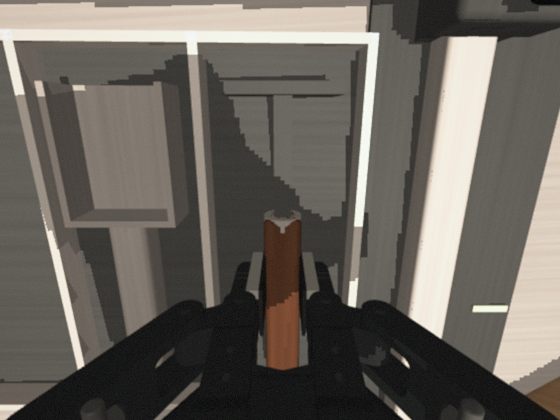

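Good fit. Lower a touch, release gently, lift.

Call:
apply_moves --steps '[{"dx":0.0,"dy":0.0,"dz":-0.2,"spin":0.0,"fingers":255},{"dx":0.0,"dy":0.0,"dz":-0.2,"spin":0.0,"fingers":165},{"dx":0.0,"dy":0.0,"dz":-0.2,"spin":0.0,"fingers":165},{"dx":0.0,"dy":0.0,"dz":-0.2,"spin":0.0,"fingers":165},{"dx":0.0,"dy":0.0,"dz":2.0,"spin":0.0,"fingers":165},{"dx":0.0,"dy":0.0,"dz":5.0,"spin":0.0,"fingers":165},{"dx":0.0,"dy":0.0,"dz":9.0,"spin":0.0,"fingers":165},{"dx":0.0,"dy":0.0,"dz":13.0,"spin":0.0,"fingers":0},{"dx":0.0,"dy":0.0,"dz":17.0,"spin":0.0,"fingers":0},{"dx":0.0,"dy":0.0,"dz":20.0,"spin":0.0,"fingers":0},{"dx":0.0,"dy":0.0,"dz":20.0,"spin":0.0,"fingers":0},{"dx":0.0,"dy":0.0,"dz":20.0,"spin":0.0,"fingers":0}]'

```text
clock: 24.12
eef_pos: [0.5107, -0.0293, 0.2152]
tool_rot: [-2.152, 2.266, -0.052]
ft_force: [0.5, 0.0, 0.0]
gripper_width: 0.0851
```

Run:
```python
from h import *
st(); shot('wrist','w21'); shot('side','sd21'); shot('scene','sc21')
im,d,P=cloud('w21')
m=(P[...,2]>.06)&(P[...,2]<.1)&(abs(P[...,0]-.635)<.05)&(abs(P[...,1]+.112)<.05); q=P[m]; print('knob',q.min(0),q.max(0))
m=(P[...,2]>.045)&(P[...,2]<.055)&(abs(P[...,0]-.635)<.05)&(abs(P[...,1]+.112)<.05); q=P[m]; print('carriage',q.min(0),q.max(0))
for cam in ('wrist','side','scene'):
    for l in ('lifter','poker','scoop','rake'): print(cam,l,[(r['xy'],round(r['score'],2)) for r in bot.search_frame(cam,l)])
```

```text
t 24.12 p [ 0.5107 -0.0293  0.2152] yaw(x axis) -1.6227 F [0.5 0.  0. ] w 0.0851 q7 -1.64
knob [ 0.60913254 -0.11939611  0.06003504] [ 0.65723312 -0.10307247  0.08306025]
carriage [ 0.60883248 -0.13092506  0.04500275] [ 0.65764586 -0.09033391  0.05472724]
wrist lifter [([215.4, 148.0], 0.24)]
wrist poker [([271.9, 142.7], 0.25)]
wrist scoop [([215.4, 145.5], 0.74), ([271.6, 142.3], 0.42)]
wrist rake [([266.1, 55.8], 0.69), ([280.4, 177.0], 0.64)]
side lifter []
side poker [([321.0, 299.2], 0.42), ([295.7, 140.2], 0.24)]
side scoop [([269.4, 234.6], 0.84)]
side rake [([298.2, 224.8], 0.84), ([422.6, 158.6], 0.71)]
scene lifter [([381.9, 361.3], 0.65)]
scene poker []
scene scoop [([304.0, 249.5], 0.67), ([261.2, 252.2], 0.35)]
scene rake [([233.0, 138.3], 0.64), ([289.9, 231.7], 0.53), ([249.3, 301.0], 0.4)]
```

View pics/w21.png

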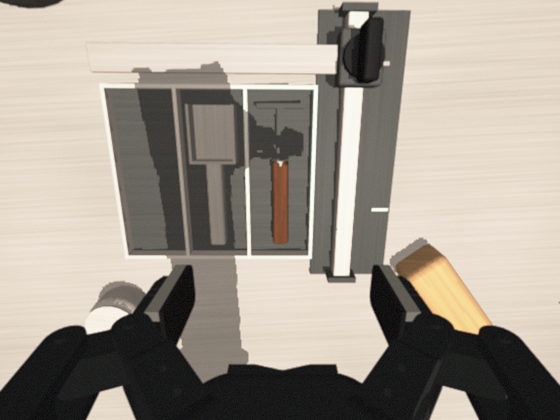

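View pics/sc21.png

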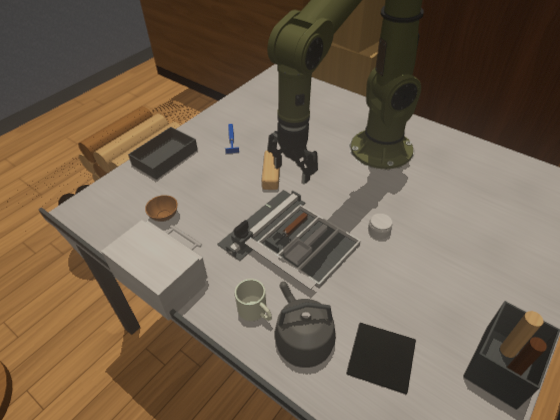

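Run:
```python
from h import *
im=load('sc21')[0][:,:,::-1]
g=lambda a:np.clip((a/255.)**.45*255,0,255).astype(np.uint8)
A=cv2.resize(g(im[310:400,330:430]),(400,360)); B=cv2.resize(g(im[125:180,120:210]),(400,244))
s=load('sd21')[0][:,:,::-1]
C=cv2.resize(g(s[270:350,85:190]),(400,305)); D=cv2.resize(g(s[100:145,325:405]),(400,225))
cv2.imwrite('pics/dark.png',np.hstack([np.vstack([A,B[:236]]),np.vstack([C,D,np.zeros((66,400,3),np.uint8)])]))
_,d,P=cloud('sc21')
for v in range(330,385,10): print([round(float(P[v,u,2]),3) for u in range(355,412,8)])
```

```text
[-0.006, 0.007, 0.004, 0.009, -0.001, -0.002, 0.002, -0.004]
[0.006, 0.003, 0.007, 0.005, 0.007, 0.005, 0.007, 0.011]
[0.006, 0.01, 0.007, 0.009, 0.004, 0.006, 0.006, 0.005]
[0.006, 0.006, 0.01, 0.01, 0.008, 0.01, 0.008, 0.006]
[0.007, 0.008, 0.005, 0.004, 0.007, 0.007, 0.007, 0.001]
[-0.003, 0.002, 0.008, 0.007, 0.01, 0.006, 0.008, -0.0]
```

View pics/dark.png

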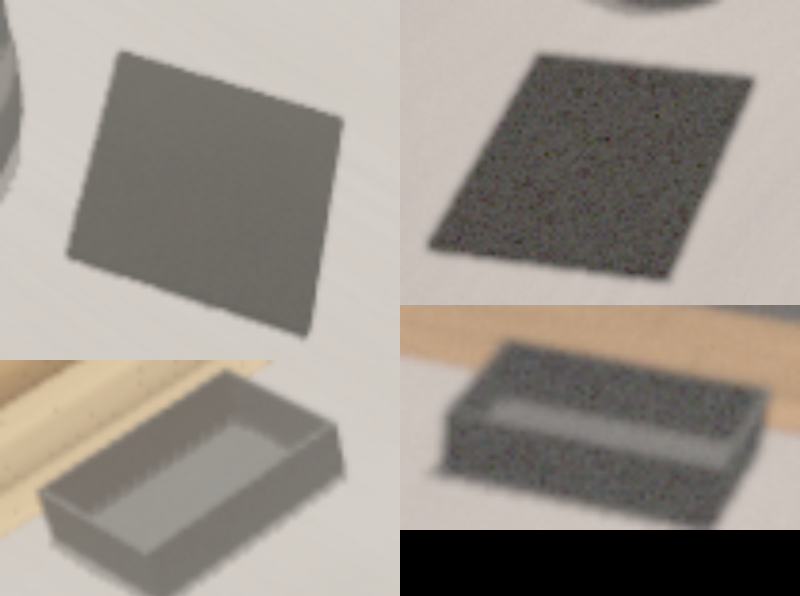

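Call:
apply_moves --steps '[{"dx":3.0,"dy":-2.0,"dz":0.0,"spin":-0.01,"fingers":0},{"dx":6.0,"dy":-4.0,"dz":0.0,"spin":-0.01,"fingers":0},{"dx":9.0,"dy":-6.0,"dz":-2.0,"spin":-0.01,"fingers":0},{"dx":12.0,"dy":-8.2,"dz":-5.0,"spin":-0.01,"fingers":0},{"dx":12.2,"dy":-8.2,"dz":-8.0,"spin":-0.01,"fingers":0},{"dx":12.2,"dy":-8.2,"dz":-10.0,"spin":-0.01,"fingers":0},{"dx":12.2,"dy":-8.2,"dz":-10.0,"spin":-0.01,"fingers":0},{"dx":12.2,"dy":-8.2,"dz":-10.0,"spin":-0.01,"fingers":0}]'

```text
clock: 25.53
eef_pos: [0.6306, -0.1109, 0.1118]
tool_rot: [-2.144, 2.28, -0.042]
ft_force: [0.5, 0.5, 0.7]
gripper_width: 0.0856
```

Run:
```python
from h import *
st(); shot('wrist','w22')
im,d,P=cloud('w22')
for lo,hi in ((.06,.095),(.045,.055)):
    m=(P[...,2]>lo)&(P[...,2]<hi)&(abs(P[...,0]-.635)<.05)&(abs(P[...,1]+.112)<.05); q=P[m]; print('knob',q.min(0),q.max(0))
```

```text
t 25.53 p [ 0.6306 -0.1109  0.1118] yaw(x axis) -1.6323 F [0.5 0.5 0.7] w 0.0856 q7 -1.65
knob [ 0.61269209 -0.1195804   0.06039479] [ 0.6610443  -0.10345651  0.08746488]
knob [ 0.61175725 -0.13328296  0.04500783] [ 0.66265095 -0.08936834  0.05499803]
```

View pics/w22.png

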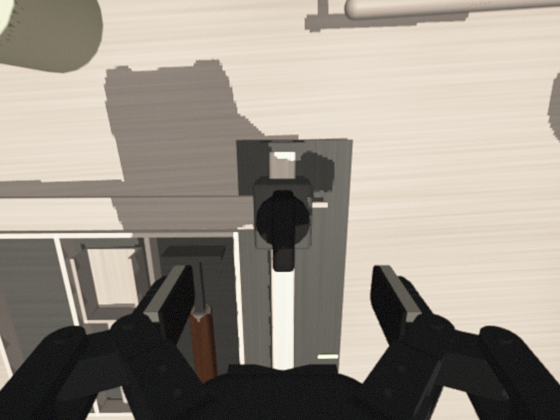

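Call:
apply_moves --steps '[{"dx":0.4,"dy":0.0,"dz":-2.0,"spin":0.0,"fingers":0},{"dx":0.4,"dy":0.0,"dz":-4.0,"spin":0.0,"fingers":0},{"dx":0.4,"dy":0.0,"dz":-4.8,"spin":0.0,"fingers":0},{"dx":0.4,"dy":0.0,"dz":-4.8,"spin":0.0,"fingers":0},{"dx":0.4,"dy":0.0,"dz":-4.8,"spin":0.0,"fingers":0}]'

```text
clock: 26.0
eef_pos: [0.6365, -0.1108, 0.0675]
tool_rot: [-2.142, 2.277, -0.049]
ft_force: [0.0, -0.2, 1.1]
gripper_width: 0.0858
```

Call:
apply_moves --steps '[{"dx":0.0,"dy":0.0,"dz":-0.1,"spin":0.0,"fingers":255},{"dx":0.0,"dy":0.0,"dz":-0.1,"spin":0.0,"fingers":255},{"dx":0.0,"dy":0.0,"dz":-0.1,"spin":0.0,"fingers":255},{"dx":0.0,"dy":0.0,"dz":-0.1,"spin":0.0,"fingers":255},{"dx":0.0,"dy":0.0,"dz":-0.1,"spin":0.0,"fingers":255},{"dx":0.0,"dy":0.0,"dz":-0.1,"spin":0.0,"fingers":255}]' --squeeze 50

```text
clock: 26.5
eef_pos: [0.6366, -0.1122, 0.067]
tool_rot: [-2.143, 2.278, -0.052]
ft_force: [-2.9, -2.6, 9.9]
gripper_width: 0.0129
```

Call:
apply_moves --steps '[{"dx":0.0,"dy":0.0,"dz":0.0,"spin":0.12,"fingers":255},{"dx":0.0,"dy":0.0,"dz":0.0,"spin":0.24,"fingers":255},{"dx":0.0,"dy":0.0,"dz":0.0,"spin":0.36,"fingers":255},{"dx":0.0,"dy":0.0,"dz":0.0,"spin":0.48,"fingers":255},{"dx":0.0,"dy":0.0,"dz":0.0,"spin":0.6,"fingers":255},{"dx":0.0,"dy":0.0,"dz":0.0,"spin":0.72,"fingers":255}]'

```text
clock: 27.0
eef_pos: [0.6363, -0.1112, 0.0671]
tool_rot: [-2.802, 1.364, -0.039]
ft_force: [-1.3, 1.1, 1.2]
gripper_width: 0.0127
```

```bash
python3 -c "
from h import *
s=st();print(s['torque'])"
```

```text
t 27.0 p [ 0.6363 -0.1112  0.0671] yaw(x axis) -0.9063 F [-1.3  1.1  1.2] w 0.0127 q7 -0.98
[ 0.54940716  0.41993998 -0.09885078]
```

Call:
apply_moves --steps '[{"dx":0.0,"dy":0.0,"dz":0.0,"spin":0.12,"fingers":255},{"dx":0.0,"dy":0.0,"dz":0.0,"spin":0.24,"fingers":255},{"dx":0.0,"dy":0.0,"dz":0.0,"spin":0.36,"fingers":255},{"dx":-0.05,"dy":0.05,"dz":0.0,"spin":0.48,"fingers":255},{"dx":-0.1,"dy":0.05,"dz":0.0,"spin":0.6,"fingers":255},{"dx":-0.1,"dy":0.05,"dz":0.0,"spin":0.67,"fingers":255},{"dx":-0.1,"dy":0.05,"dz":0.0,"spin":0.67,"fingers":255}]'

```text
clock: 27.58
eef_pos: [0.6354, -0.1108, 0.0671]
tool_rot: [-3.087, 0.364, -0.023]
ft_force: [0.0, -0.1, 0.2]
gripper_width: 0.0128
```

```bash
python3 -c "
from h import *
s=st();print(s['torque'])"
```

```text
t 27.58 p [ 0.6354 -0.1108  0.0671] yaw(x axis) -0.235 F [ 0.  -0.1  0.2] w 0.0128 q7 -0.35
[0.10362173 0.13870096 0.06998092]
```

Call:
apply_moves --steps '[{"dx":-1.3,"dy":0.08,"dz":0.0,"spin":0.0,"fingers":255},{"dx":-2.6,"dy":0.16,"dz":0.0,"spin":0.0,"fingers":255},{"dx":-3.9,"dy":0.23,"dz":0.0,"spin":0.0,"fingers":255},{"dx":-5.2,"dy":0.31,"dz":0.0,"spin":0.0,"fingers":255},{"dx":-6.5,"dy":0.39,"dz":0.0,"spin":0.0,"fingers":255},{"dx":-7.8,"dy":0.47,"dz":0.0,"spin":0.0,"fingers":255},{"dx":-9.1,"dy":0.55,"dz":0.0,"spin":0.0,"fingers":255},{"dx":-10.4,"dy":0.62,"dz":0.0,"spin":0.0,"fingers":255},{"dx":-11.7,"dy":0.7,"dz":0.0,"spin":0.0,"fingers":255},{"dx":-13.0,"dy":0.78,"dz":0.0,"spin":0.0,"fingers":255},{"dx":-14.0,"dy":0.84,"dz":0.0,"spin":0.0,"fingers":255},{"dx":-14.5,"dy":0.87,"dz":0.0,"spin":0.0,"fingers":255}]'

```text
clock: 28.58
eef_pos: [0.4893, -0.1023, 0.0671]
tool_rot: [-3.088, 0.367, -0.023]
ft_force: [2.3, -0.6, -3.0]
gripper_width: 0.0127
```

Call:
apply_moves --steps '[{"dx":0.0,"dy":0.0,"dz":0.0,"spin":0.0,"fingers":255},{"dx":0.0,"dy":0.0,"dz":0.0,"spin":0.0,"fingers":255}]'

```text
clock: 28.75
eef_pos: [0.4887, -0.1022, 0.067]
tool_rot: [-3.088, 0.368, -0.021]
ft_force: [-1.3, -0.2, 0.5]
gripper_width: 0.0128
```

Run:
```python
from h import *
s=st();print(s['torque']); shot('wrist','w23'); shot('scene','sc23'); im=load('sc23')[0][:,:,::-1]
cv2.imwrite('pics/z23.png',cv2.resize(im[170:280,210:360],(750,550),interpolation=3))
```

```text
t 28.75 p [ 0.4887 -0.1022  0.067 ] yaw(x axis) -0.2372 F [-1.3 -0.2  0.5] w 0.0128 q7 -0.21
[0.00124497 0.56658644 0.08082796]
```

View pics/w23.png

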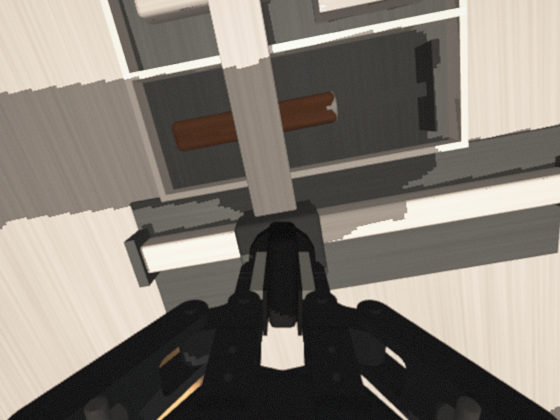

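View pics/z23.png

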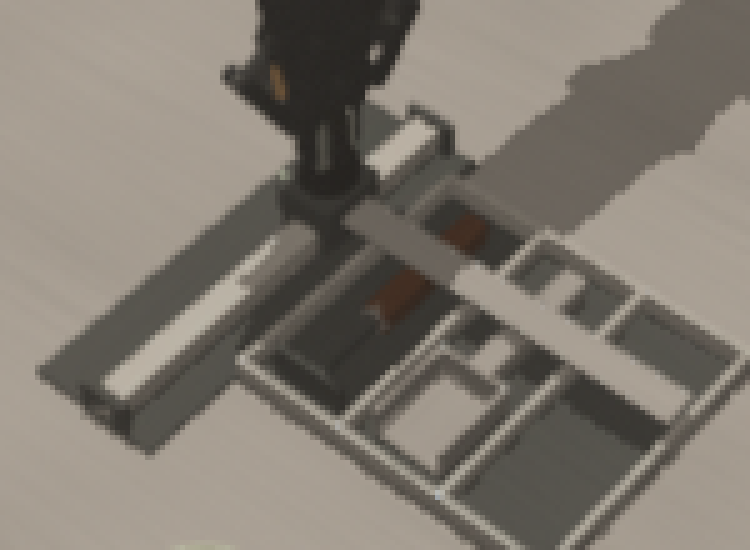

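```bash
python3 - <<'E'
from h import *
for n,p,m in [('w21',None,None),('w22',None,None),('w7',None,None),('w1',None,None),('w2',None,None)]:
    im=load(n)[0][:,:,::-1]
    c={'w21':(340,40,80,190),'w22':(290,190,60,180),'w7':(150,45,70,160),'w1':(295,110,40,50),'w2':(285,170,60,60)}[n]
    x,y,w,h=c; s=min(760//w,580//h); cv2.imwrite(f'pics/c_{n}.png',cv2.resize(im[y:y+h,x:x+w],None,fx=s,fy=s,interpolation=3)); print(n,c,s)
E
cd pics; python3 -c "
import cv2,numpy as np
a=[cv2.imread(f'c_{n}.png') for n in ('w21','w22','w1')]
H=580
out=np.zeros((H,800,3),np.uint8);x=0
for i in a:
    h,w=i.shape[:2]; w=min(w,800-x); h=min(h,H); out[:h,x:x+w]=i[:h,:w]; print(x,i.shape); x+=w+5
cv2.imwrite('cc.png',out)"
```

```text
w21 (340, 40, 80, 190) 3
w22 (290, 190, 60, 180) 3
w7 (150, 45, 70, 160) 3
w1 (295, 110, 40, 50) 11
w2 (285, 170, 60, 60) 9
0 (570, 240, 3)
245 (540, 180, 3)
430 (550, 440, 3)
```

View pics/cc.png

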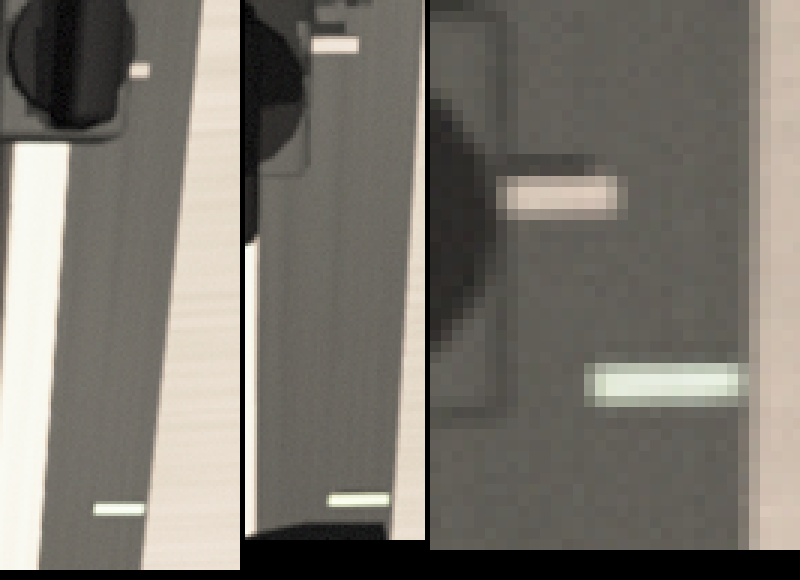

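Run:
```python
from h import *
ex=np.array([.9982,-.06])
for n,p,m in [('w21',(389,63.7),(380,209.5)),('w22',(324,205),(328,356.5)),('w1',(310,127.9),(313,145))]:
    _,_,K,T=load(n); a=onz(p,.012,K,T)[:2]; b=onz(m,.005,K,T)[:2]; print(n,a.round(4),b.round(4),'dist',((a-b)@ex).round(4))
```

```text
w21 [ 0.6294 -0.1473] [ 0.4696 -0.1465] dist 0.1596
w22 [ 0.6333 -0.146 ] [ 0.4721 -0.1475] dist 0.1608
w1 [ 0.4948 -0.1426] [ 0.4689 -0.1462] dist 0.0256
```

Call:
apply_moves --steps '[{"dx":-0.5,"dy":0.03,"dz":0.0,"spin":0.0,"fingers":255},{"dx":-1.0,"dy":0.06,"dz":0.0,"spin":0.0,"fingers":255},{"dx":-1.3,"dy":0.08,"dz":0.0,"spin":0.0,"fingers":255},{"dx":-1.3,"dy":0.08,"dz":0.0,"spin":-0.1,"fingers":255},{"dx":-1.3,"dy":0.08,"dz":0.0,"spin":-0.2,"fingers":255},{"dx":-1.3,"dy":0.08,"dz":0.0,"spin":-0.3,"fingers":255},{"dx":-1.3,"dy":0.08,"dz":0.0,"spin":-0.36,"fingers":255},{"dx":-1.3,"dy":0.08,"dz":0.0,"spin":-0.36,"fingers":255},{"dx":-1.3,"dy":0.08,"dz":0.0,"spin":-0.36,"fingers":255}]'

```text
clock: 29.6
eef_pos: [0.476, -0.1016, 0.067]
tool_rot: [-2.976, 0.913, -0.03]
ft_force: [0.5, -1.1, -0.9]
gripper_width: 0.0125
```

Run:
```python
from h import *
s=st();print(s['torque']); shot('wrist','w24')
```

```text
t 29.6 p [ 0.476  -0.1016  0.067 ] yaw(x axis) -0.5954 F [ 0.5 -1.1 -0.9] w 0.0125 q7 -0.53
[-0.1453248   0.00869354 -0.09429323]
```

View pics/w24.png

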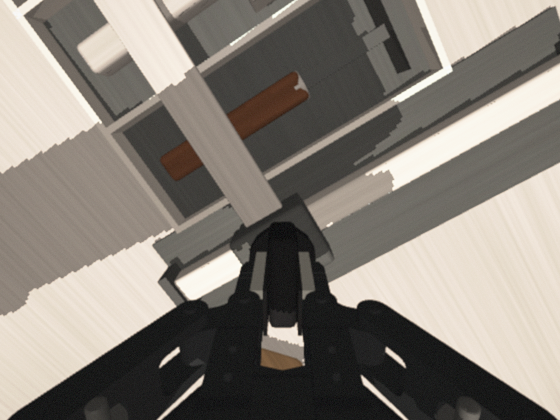

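Call:
apply_moves --steps '[{"dx":0.0,"dy":0.0,"dz":0.0,"spin":-0.12,"fingers":255},{"dx":0.0,"dy":0.0,"dz":0.0,"spin":-0.24,"fingers":255},{"dx":0.0,"dy":0.0,"dz":0.0,"spin":-0.36,"fingers":255},{"dx":0.0,"dy":0.0,"dz":0.0,"spin":-0.48,"fingers":255},{"dx":0.0,"dy":0.0,"dz":0.0,"spin":-0.6,"fingers":255},{"dx":0.0,"dy":0.0,"dz":0.0,"spin":-0.72,"fingers":255},{"dx":0.0,"dy":0.0,"dz":0.0,"spin":-0.84,"fingers":255},{"dx":0.0,"dy":0.0,"dz":0.0,"spin":-0.95,"fingers":255},{"dx":0.0,"dy":0.0,"dz":0.0,"spin":-0.95,"fingers":255}]'

```text
clock: 30.4
eef_pos: [0.4764, -0.1026, 0.0671]
tool_rot: [-2.235, 2.183, -0.05]
ft_force: [2.9, -3.7, -4.4]
gripper_width: 0.0132
```

Run:
```python
from h import *
s=st();print(s['torque']); im,d,K,T=shot('wrist','w25')
cv2.imwrite('pics/z25.png',cv2.resize(im[190:310,210:390,::-1],(780,520),interpolation=3))
```

```text
t 30.4 p [ 0.4764 -0.1026  0.0671] yaw(x axis) -1.5472 F [ 2.9 -3.7 -4.4] w 0.0132 q7 -1.5
[-0.70448154 -0.55070853 -0.07834426]
```

View pics/z25.png

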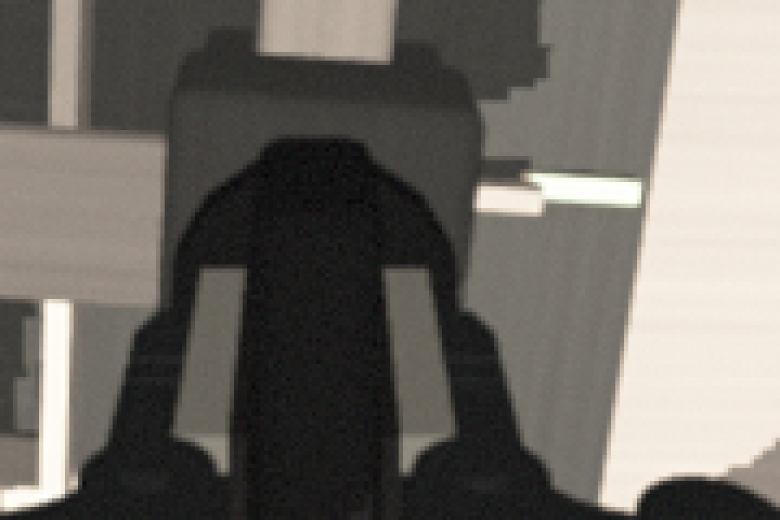

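Run:
```python
from h import *
_,d,K,T=load('w25'); ex=np.array([.9982,-.06]); ey=np.array([.06,.9982])
f=lambda x,y:(210+x/4.333,190+y/4.333)
for pz,mz in((.012,.004),(.012,.005),(.0135,.004)):
    a=onz(f(510,199),pz,K,T)[:2]; b=onz(f(585,190),mz,K,T)[:2]; print(a.round(4),b.round(4),((a-b)@ex*1000).round(2),'mm')
```

```text
[ 0.4726 -0.1341] [ 0.4713 -0.1479] 0.46 mm
[ 0.4726 -0.1341] [ 0.4717 -0.1477] 0.08 mm
[ 0.4732 -0.1338] [ 0.4713 -0.1479] 1.04 mm
```

Call:
apply_moves --steps '[{"dx":0.0,"dy":0.0,"dz":0.0,"spin":-0.08,"fingers":255},{"dx":0.0,"dy":0.0,"dz":0.0,"spin":-0.13,"fingers":255},{"dx":0.0,"dy":0.0,"dz":0.0,"spin":-0.13,"fingers":255},{"dx":0.0,"dy":0.0,"dz":0.0,"spin":-0.13,"fingers":255}]'

```text
clock: 30.78
eef_pos: [0.4764, -0.1028, 0.0671]
tool_rot: [-2.102, 2.314, -0.052]
ft_force: [2.0, -3.6, -2.1]
gripper_width: 0.0127
```

Run:
```python
from h import *
s=st();print(s['torque'])
```

```text
t 30.78 p [ 0.4764 -0.1028  0.0671] yaw(x axis) -1.6671 F [ 2.  -3.6 -2.1] w 0.0127 q7 -1.62
[-0.46631628 -0.24016197  0.79495099]
```

Call:
apply_moves --steps '[{"dx":0.0,"dy":0.0,"dz":0.0,"spin":-0.06,"fingers":255},{"dx":0.0,"dy":0.0,"dz":0.0,"spin":-0.06,"fingers":255},{"dx":0.0,"dy":0.0,"dz":0.0,"spin":-0.06,"fingers":255}]' --squeeze 50

```text
clock: 31.03
eef_pos: [0.4765, -0.1028, 0.0671]
tool_rot: [-2.04, 2.372, -0.054]
ft_force: [0.9, -2.5, -1.9]
gripper_width: 0.0132
```

Run:
```python
from h import *
s=st();print(s['torque'])
```

```text
t 31.03 p [ 0.4765 -0.1028  0.0671] yaw(x axis) -1.721 F [ 0.9 -2.5 -1.9] w 0.0132 q7 -1.68
[-0.54395235 -0.16553994  1.50930918]
```

Call:
apply_moves --steps '[{"dx":0.0,"dy":0.0,"dz":0.0,"spin":0.0,"fingers":0},{"dx":0.0,"dy":0.0,"dz":0.0,"spin":0.0,"fingers":0},{"dx":0.0,"dy":0.0,"dz":0.0,"spin":0.0,"fingers":0},{"dx":0.0,"dy":0.0,"dz":0.0,"spin":0.0,"fingers":0},{"dx":0.0,"dy":0.0,"dz":3.0,"spin":0.0,"fingers":0},{"dx":0.0,"dy":0.0,"dz":7.0,"spin":0.0,"fingers":0},{"dx":0.0,"dy":0.0,"dz":11.0,"spin":0.0,"fingers":0},{"dx":0.0,"dy":0.0,"dz":15.0,"spin":0.0,"fingers":0},{"dx":-1.0,"dy":0.0,"dz":18.0,"spin":0.0,"fingers":0},{"dx":-1.0,"dy":0.0,"dz":18.0,"spin":0.0,"fingers":0},{"dx":-1.0,"dy":0.0,"dz":18.0,"spin":0.0,"fingers":0}]'

```text
clock: 31.95
eef_pos: [0.4675, -0.1029, 0.2491]
tool_rot: [-2.038, 2.371, -0.06]
ft_force: [-0.2, 0.2, -0.8]
gripper_width: 0.0857
```

Run:
```python
from h import *
s=st(); im,d,K,T=shot('wrist','w26'); shot('scene','sc26'); shot('side','sd26')
_,_,P=cloud('w26')
m=(P[...,2]>.068)&(P[...,2]<.095)&(abs(P[...,0]-.475)<.05)&(abs(P[...,1]+.105)<.05); q=P[m][:,:2]
print(q.min(0),q.max(0)); r=cv2.minAreaRect((q*1000).astype(np.float32)); print(r)
_,_,vt=np.linalg.svd(q-q.mean(0)); print(np.arctan2(vt[0,1],vt[0,0]))
```

```text
t 31.95 p [ 0.4675 -0.1029  0.2491] yaw(x axis) -1.7218 F [-0.2  0.2 -0.8] w 0.0857 q7 -1.52
[ 0.45070698 -0.11004761] [ 0.49848092 -0.09395776]
((474.73992919921875, -101.99026489257812), (13.98753833770752, 47.65538024902344), 86.65438842773438)
3.0842403738872055
```

View pics/w26.png

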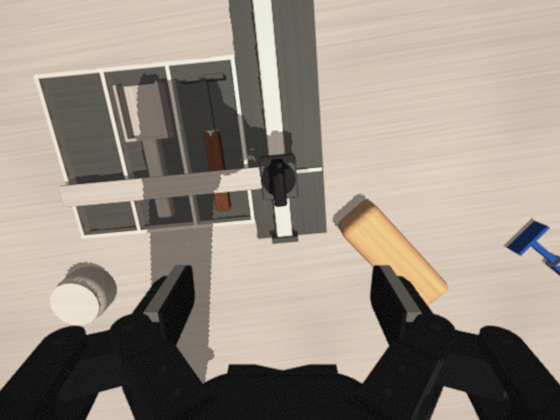

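View pics/sc26.png

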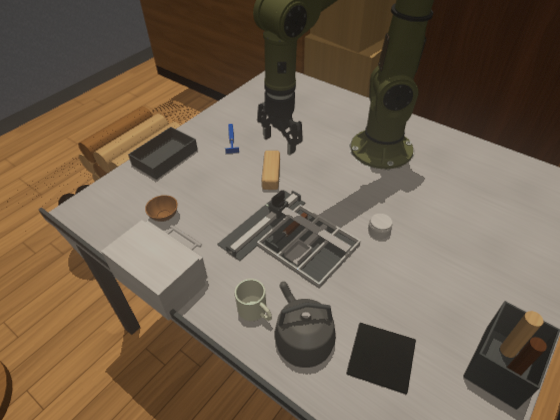

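Run:
```python
from h import *
im,d,K,T=load('w26')
cv2.imwrite('pics/z26.png',cv2.resize(im[60:250,30:340,::-1],(790,484),interpolation=3))
cv2.imwrite('pics/z27.png',cv2.resize(im[150:190,285:335,::-1],(750,600),interpolation=3))
```

```text
(no output)
```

View pics/z26.png

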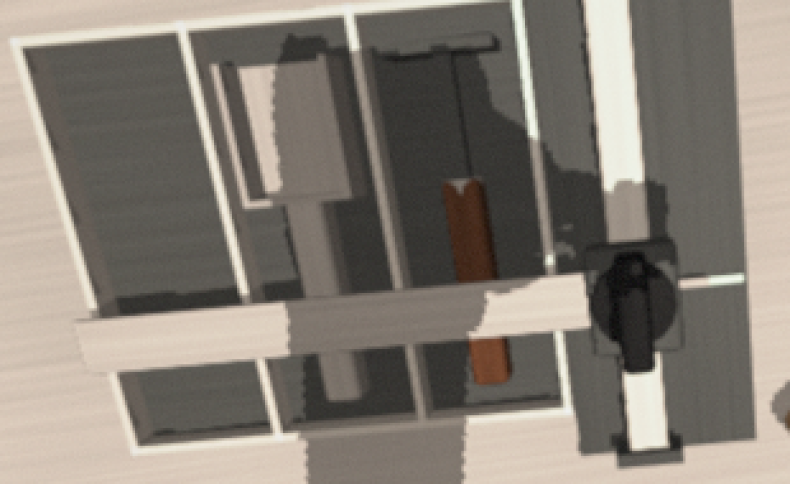

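View pics/z27.png

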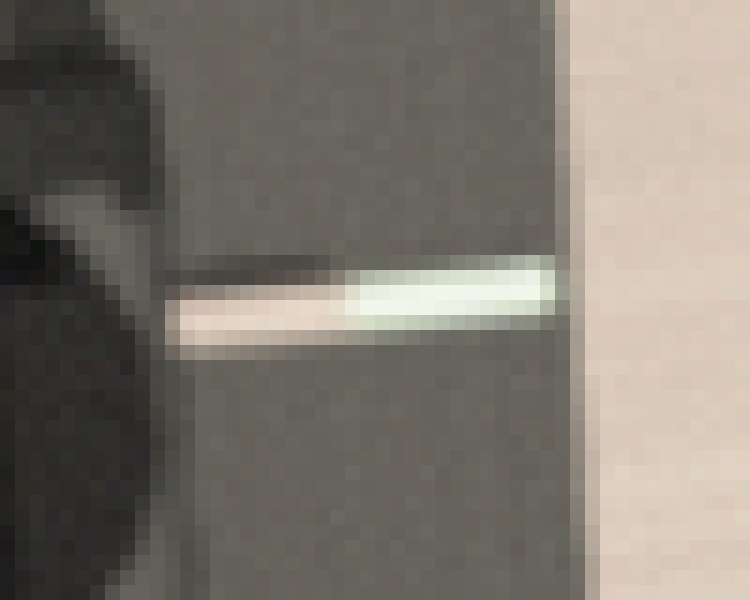

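```bash
python3 -c "
from h import *
print(bot.job_done()); st()"
```

```text
the job is handed in; nothing more can be done
None
the job is handed in; nothing more can be done
```

I stowed the stove tools and handed the job in at about 32 s of the 210 s allowed. Only the scoop and the rake were out. I checked the pot holder, the black box and the rest of the shelf for a third tool and found none.

**What I did:**
- Loosened the clamp, slid the keeper to the far end (about 0.207) and clamped it tight.
- Laid the scoop in the middle bay and the rake in the bay beside the rail, both heads towards the far end.
- Loosened the clamp again, slid the keeper back to the mark and turned the knob against its stop.

**Last checks:**
- **Tools:** both lie flat and centred in their bays, with about 15 mm free beyond the heads, and the keeper bar is over the handles.
- **Pointer:** it lines up with the white mark to within about 1 mm.
- **Knob:** its bar runs in line with the rail, about -0.057 rad against the rail's -0.06. Turning it further only raised the torque from 0.8 to 1.5 N m.
- **Other things:** the blue look-alike and the bystanders looked unmoved in the last pictures.

**What disagreed or failed:**
- The first close on the scoop missed because the arm had stopped about 9 mm too high; I lowered it and gripped again.
- Tray estimates from different pictures differed by up to about 6 mm sideways, so I corrected each placing against the bay walls in a close-up.
- The trained networks sometimes reported a lifter or a poker. I looked at the strongest one, a lifter on the pot holder, and nothing was there; I took the other weak reports as false too.

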